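# Load the tube carrier and pin its lid back on

## Robot

A 6-joint arm with a two-finger parallel gripper is mounted at the origin on a cart in front of the work surface, level with it; the furniture and walls round the work are solid. World frame = base frame: x ahead of the robot, y to its left, z up, the work surface at z = 0. Lengths are in m, angles in rad, forces in N, time in s.
With the tool pointing down it reaches from about 0.4 to 0.825 m from the base axis. Payload 7 kg.
Tool frame: the origin (TCP) lies midway between the tips of the shut fingers; the grasp point (between the pads) lies 19 mm behind it; z points along the fingers, y is the line along which they close (so a half turn about z gives the same grasp; the last joint's range is limited). The gripper opens to 88 mm and grips with 3 to 60 N. Pads are 19 mm wide; open, the fingers measure 130 mm over their backs; the gripper's body (78 mm by 193 mm) begins 47 mm behind the grasp point.
Start: joints at [-1.016, 0.359, 0.012, 0, -1.224, -0.288], TCP at [0.178, -0.651, 0.227] pointing down, gripper open.
Joint ranges: [-3.07, 3.07], [-1.43, 2.12], [-1.02, 1.25], [-3.03, 1.67], [-3.05, -0], [-3.03, 3.03]. Speed limits (rad/s): [2.39, 2.39, 3.01, 3.14, 3.14, 3.14].

## Interface

Orientations are given as [roll, pitch, yaw] about the fixed x, y, z axes, in that order (R = Rz(yaw) Ry(pitch) Rx(roll)).
In Python, from station import get_state, grab_frame, calibration, job_done, boxes_of, regions_of, spot_point gives the robot as it stands. The module is installed in compiled form; this text tells all that it offers.
- The arm moves only by the tool arm_command, never from a script. Its argument "commands" is a list of rows, each an object of numbers: "tx", "ty", "tz": the shift along the tool's x, y, z each as a share of 25 cm, from -1 to 1; "twist": the turn about the tool's z as a share of 180 degrees, from -1 to 1. A call has exactly 8 rows; each row is the pose to reach, as a shift and turn from the pose commanded when the call began, along the tool's axes at that moment, turning the shorter way round; what a row does not reach only later rows make up. A row lasts 1/12 s, in which the tool goes at most 41.7 mm and 7.16 degrees, less where a joint would pass 70% of its speed; a pose out of reach is approached as far as the arm can. A call with a number of a shift or a turn outside -1 to 1 is refused whole. A call with a gripper value outside its range is refused whole. "claw" is the opening, from 0 (shut) to 1 (fully open), set as the call begins (left out, the last holds). The fingers move at their own pace and stop on an object; "grip_force" is the grip in N (left out, the last holds). Time passes only in rows, so rows that repeat a pose let the fingers close, or fill a call up. It gives the time, the measured TCP pose, the force, the opening and the grip force at its end, in the units of the state.
- get_state(): the state, without advancing time (a new reading comes with each control period).
- grab_frame(name): name is "scene" or "top" or "wrist"; returns the picture (480x640x3 uint8, red, green, blue); there is no depth.
- calibration(name): a dict with "camera_matrix" (3x3 intrinsics, pixels), "k1" (the pictures are not rectified: a ray, as slopes to the right and down, at radius r is drawn at 1 + k1 r^2 times it, then the intrinsics apply), "extrinsics" (4x4, takes a point from camera to world coordinates). Camera axes: x right, y down, z forward; pixel columns grow to the right and rows downward; lengths in m; the calibration is good to about 2 mm. A picture is of the moment at which its call begins: read the wrist's pose just before it. calibration takes no time and is no camera call; for the wrist camera it gives the pose at the moment of the call.
- job_done(): hands the job in; it is judged then, once.
Trained networks look in the newest picture that a camera, given by its name, has taken for a name from the list of things; names that differ only in an ending like _2 or _b are one class to them, and where a whole thing is asked for, a point or a joint stands for the part that bears it (a point fixed in the world has none). Each returns a list of dicts, best first, with "score" (0 to 1); they miss things now and then, are a little off and sometimes report something else, mostly with a low value. They report only what shows in the picture. A call takes as long as a camera call. They do not tell look-alikes from the thing itself.
- boxes_of(query, camera): "rect" ([left, top, right, bottom] in pixels, round what is visible of it).
- regions_of(query, camera): "region" (480x640 bool, what is visible of it) and "rect" ([left, top, right, bottom] in pixels, round what is visible of it).
- spot_point(query, camera): "uv" ([column, row] in pixels: a listed point, or the origin of a listed thing).
The state is a dict: "t": time; "q": joint angles; "qd": joint speeds; "joint_efforts": joint torques, N m; "eef_pos": TCP position; "ee_rot": TCP orientation; "force": force on the tool from outside, world axes, zero at the start; "moment": the same for the moment, N m; "width": finger opening in m; "gripper_force": force on a finger pad.
Only numpy, scipy, OpenCV 4.12 (cv2) and the standard library are available. Lean on these libraries where they do the work, as an engineer would, in place of code of your own. Each camera call takes 0.05 s, during which the arm holds its last target. There are 200 camera calls.

## Task

Get the sample carrier ready for transport. Press every tube that lies on the bench down into a clip of its own in the carrier until the sprung jaw closes over it; then lay the loose lid flat on the carrier so that its hinge knuckles line up between the carrier's, and slide the two loose hinge pins through the knuckles, one from the left end and one from the right, each until its grip is up against the end knuckle. Let everything go and leave the bottle, timer and beaker standing where they are.

Things in the scene. Friction and masses are not known exactly. Their poses are not given: they have to be found in the camera images.
- carrier: grey open-topped tube carrier fixed to the bench, 160 mm (x) by 138 mm (y), walls 5 mm thick, rim 46 mm above the bench. Origin on the bench under its centre; x points away from the robot to the hinge side, y to the left, z up; its yaw varies. Two aluminium hinge knuckles stand outside its far wall
- clip_0 (a point): nearest (robot side) of three tube clips in the carrier: where the middle of a seated tube's axis lies, 26 mm above the bench; axes as the carrier's. The tube lies along y, cap either way; any tube may go in any clip. Two forks per clip, 10 mm long, centred 21 mm either side of this point along y; between them 32 mm stay open for fingers, down to 13 mm above the bench
- clip_1 (a point): middle tube clip, same meaning. In every fork a fixed tine stands at the tube's -x side and a sprung steel jaw at its +x side. The jaw's bead lies 9 mm above and 8.5 mm beside this point; a tube pushed straight down (5 to 15 N) forces it aside and it snaps back over the tube
- clip_2 (a point): farthest tube clip (hinge side), same meaning; the clips are 42 mm apart
- mouth_left (a point): centre of the outer (+y) end face of the carrier's left knuckle, on the hinge axis; axes as the carrier's. One pin goes in here towards the carrier's -y, through this knuckle and the lid's left one, until its shoulder is here; either pin will do
- mouth_right (a point): centre of the outer (-y) end face of the carrier's right knuckle, likewise; the other pin goes in here towards the carrier's +y
- hinge_mid (a point): point on the carrier's hinge axis midway between its two knuckles, 92 mm in x from the carrier's centre, 56 mm above the bench; axes as the carrier's. The lid's point lid_hinge belongs here. The knuckles are 20 mm outside, 12.5 mm bore, and reach from 47 to 69 mm to either side in y
- jaw_0 (a joint): swing of the sprung jaw of clip_0, rad: 0 closed, grows as it is forced open (0.14 to let a tube by, at most 0.45); it springs back to 0
- jaw_1 (a joint): swing of the sprung jaw of clip_1, rad: 0 closed, grows as it is forced open (0.14 to let a tube by, at most 0.45); it springs back to 0
- jaw_2 (a joint): swing of the sprung jaw of clip_2, rad: 0 closed, grows as it is forced open (0.14 to let a tube by, at most 0.45); it springs back to 0
- lid: loose grey lid, about 0.25 kg, plate 158 x 136 x 6 mm, lying flat, handle up, with two aluminium knuckles on its hinge edge. Origin at the underside of the plate's middle, x towards the hinge edge, y along the hinge, z up; on the carrier its origin stands 46 mm above the carrier's and the axes agree
- lid_hinge (a point): point on the lid's hinge axis midway between its two knuckles, 92 mm in x from its origin, 10 mm above its underside; axes as the lid's. The knuckles (20 mm outside, 12.5 mm bore) reach from 21.5 to 43.5 mm to either side in y and fit between the carrier's with 3.5 mm to spare each side
- lid_handle (a point): middle of the lid's handle bar: 12 mm wide (x), 70 mm long (y), 12 mm high, its top 34 mm above the lid's underside, with 16 mm free under it between two posts; near the lid's centre of mass; axes as the lid's
- pin_0: loose hinge pin, about 50 g, lying level on its grip: round steel rod, 10 mm thick, 62 mm long along its own +x, the last 14 mm tapered to a 3 mm tip; behind it a black square grip, 14 x 14 mm, 30 mm long, reaching from x = -30 to 0 mm. Origin on the axis at the shoulder where rod and grip meet, 7 mm above the bench. Both pins are alike; any roll about the axis is good
- pin_1: loose hinge pin, about 50 g, lying level on its grip: round steel rod, 10 mm thick, 62 mm long along its own +x, the last 14 mm tapered to a 3 mm tip; behind it a black square grip, 14 x 14 mm, 30 mm long, reaching from x = -30 to 0 mm. Origin on the axis at the shoulder where rod and grip meet, 7 mm above the bench. Both pins are alike; any roll about the axis is good
- tube_0: capped clear plastic tube, 107 mm long, lying on the bench; body 16 mm across, screw cap 20 mm across and 16 mm long at its own -y end, pointed tip at +y; all alike in shape, cap colour does not matter. May be absent. y runs along the tube, z is up as it lies. Origin on the bench under its middle
- tube_1: capped clear plastic tube, 107 mm long, lying on the bench; body 16 mm across, screw cap 20 mm across and 16 mm long at its own -y end, pointed tip at +y; all alike in shape, cap colour does not matter. May be absent. y runs along the tube, z is up as it lies. Origin on the bench under its middle
- tube_2: capped clear plastic tube, 107 mm long, lying on the bench; body 16 mm across, screw cap 20 mm across and 16 mm long at its own -y end, pointed tip at +y; all alike in shape, cap colour does not matter. May be absent. y runs along the tube, z is up as it lies. Origin on the bench under its middle
- tube_0_mid (a point): point on tube_0's axis at the middle of its straight body (4 mm from the origin towards the cap), where to grasp it; axes as the tube's
- tube_1_mid (a point): point on tube_1's axis at the middle of its straight body (4 mm from the origin towards the cap), where to grasp it; axes as the tube's
- tube_2_mid (a point): point on tube_2's axis at the middle of its straight body (4 mm from the origin towards the cap), where to grasp it; axes as the tube's
- amber_bottle: bystander: amber bottle, 52 mm across, 104 mm tall; origin under its centre
- bench_timer: bystander: white bench timer, 68 x 68 x 19 mm; origin under its centre
- small_beaker: bystander: small clear beaker, 61 mm across, 72 mm tall; origin under its centre
Not all that is in view belongs to the job. Leave any purple look-alike of the tube_0 alone.

How it is judged:
By the outcome, as a careful person would: the job done as asked, in the order asked, and still so for the second after the job is handed in, with the robot touching nothing.
Of tube_0, tube_1, tube_2 only 2 to 3 are there at a start; the rules pass over those that are not, and their reading is None.
At some moment in a run one of pin_0, pin_1 may be knocked a few centimetres aside while the robot is not near it.
Once in a run the grip may slacken for a moment while it holds something.
It also fails if it takes over 200 s, if anything falls off the work surface, if the arm or the gripper's body presses on something with over 40 N, if the wrist force passes 120 N, or if a joint passes its speed limit or range.

## Working session

There is one attempt and no reset: what is moved stays moved. The work goes in short steps, Python scripts to look and compute and a tool call to move; the robot and the scene stay as the last step left them, time stands still between calls to the robot, and variables do not carry over. Pictures are saved under pics/ and viewed, at most 14 in all, crops included, and the job is handed in when it is done.

Besides the shell and the picture viewer there is one more tool, called by a JSON object that holds its "api" and its "payload", one argument or row to a line. arm_command: Moves the arm, as the interface text tells. Shift numbers are shares of 25 cm and turn numbers shares of 180 degrees, none past 1 either way. Its arguments: {"type":"object","properties":{"commands":{"type":"array"},"claw":{"type":"number"},"grip_force":{"type":"number"}},"required":["commands"]}

```bash
mkdir -p pics; cat > h.py <<'E'
import numpy as np, cv2
from station import *
from scipy.spatial.transform import Rotation as R
def save(cam,name):
    im=grab_frame(cam); cv2.imwrite(f'pics/{name}.png',im[:,:,::-1]); return im
def ray(cam,uv,c=None):
    c=c or calibration(cam); K=np.array(c['camera_matrix']);T=np.array(c['extrinsics'])
    d=np.array([(uv[0]-K[0,2])/K[0,0],(uv[1]-K[1,2])/K[1,1]]);u=d.copy()
    for _ in range(20): u=d/(1+c['k1']*(u@u))
    return T[:3,3],T[:3,:3]@np.array([u[0],u[1],1])
def at(cam,uv,z,c=None):
    o,d=ray(cam,uv,c); return o+d*(z-o[2])/d[2]
def proj(cam,p,c=None):
    c=c or calibration(cam); K=np.array(c['camera_matrix']);T=np.array(c['extrinsics'])
    q=T[:3,:3].T@(np.array(p)-T[:3,3]); s=q[:2]/q[2]; s=s*(1+c['k1']*(s@s))
    return K[0,0]*s[0]+K[0,2],K[1,1]*s[1]+K[1,2]
E
python3 - <<'E'
from h import *
for c in ['scene','top','wrist']: save(c,c+'0')
s=get_state(); print(s['t'],s['eef_pos'],s['ee_rot'],s['width'])
np.set_printoptions(precision=3,suppress=True)
for c in ['scene','top','wrist']: k=calibration(c);print(c,np.array(k['extrinsics'])[:3],k['k1'],np.array(k['camera_matrix'])[0])
Z={'clip_0':.026,'clip_1':.026,'clip_2':.026,'mouth_left':.056,'mouth_right':.056,'hinge_mid':.056,'carrier':0,'lid':0,'lid_hinge':.01,'lid_handle':.028,'pin_0':.007,'tube_0':0,'tube_0_mid':.008,'amber_bottle':0,'bench_timer':0,'small_beaker':0}
for q,z in Z.items():
    for r in spot_point(q,'top'):
        print(q,round(r['score'],2),np.round(r['uv']),at('top',r['uv'],z)[:2])
E
```

```text
0.15 [ 0.17787117 -0.65076465  0.22582039] [ 3.14031565e+00 -1.06886653e-04 -2.87480297e+00] 0.08795625780947153
scene [[ 0.539 -0.396  0.743 -0.895]
 [-0.842 -0.253  0.476 -1.043]
 [-0.    -0.883 -0.47   0.992]] 0.022631573234676936 [617.819   0.    320.613]
top [[ 0.014 -0.824  0.566 -0.325]
 [-1.    -0.018 -0.002 -0.114]
 [ 0.012 -0.566 -0.824  1.371]] -0.10006074091323038 [442.928   0.    313.428]
wrist [[-0.264  0.917  0.298  0.097]
 [ 0.964  0.251  0.083 -0.672]
 [ 0.002  0.31  -0.951  0.384]] -0.05445157668998036 [388.1     0.    315.088]
clip_0 0.48 [174. 286.] [0.419 0.367]
clip_0 0.21 [373. 294.] [ 0.406 -0.325]
clip_1 0.48 [174. 286.] [0.419 0.367]
clip_1 0.21 [373. 294.] [ 0.406 -0.325]
clip_2 0.48 [174. 286.] [0.419 0.367]
clip_2 0.21 [373. 294.] [ 0.406 -0.325]
mouth_left 0.46 [240. 253.] [0.543 0.143]
mouth_right 0.35 [162. 237.] [0.608 0.441]
carrier 0.33 [193. 221.] [0.729 0.356]
lid 0.74 [176. 292.] [0.411 0.363]
lid_hinge 0.78 [172. 266.] [0.513 0.394]
lid_hinge 0.15 [373. 295.] [ 0.41  -0.329]
lid_handle 0.71 [176. 286.] [0.422 0.359]
pin_0 0.4 [208. 243.] [0.618 0.28 ]
tube_0 0.7 [482. 295.] [ 0.42  -0.723]
tube_0 0.56 [376. 298.] [ 0.404 -0.338]
tube_0 0.43 [352. 285.] [ 0.453 -0.257]
tube_0_mid 0.68 [376. 302.] [ 0.384 -0.337]
tube_0_mid 0.62 [371. 296.] [ 0.405 -0.321]
tube_0_mid 0.45 [481. 296.] [ 0.413 -0.714]
amber_bottle 0.75 [195. 223.] [0.719 0.348]
bench_timer 0.68 [162. 240.] [0.635 0.463]
small_beaker 0.21 [354. 284.] [ 0.458 -0.264]
```

View pics/top0.png

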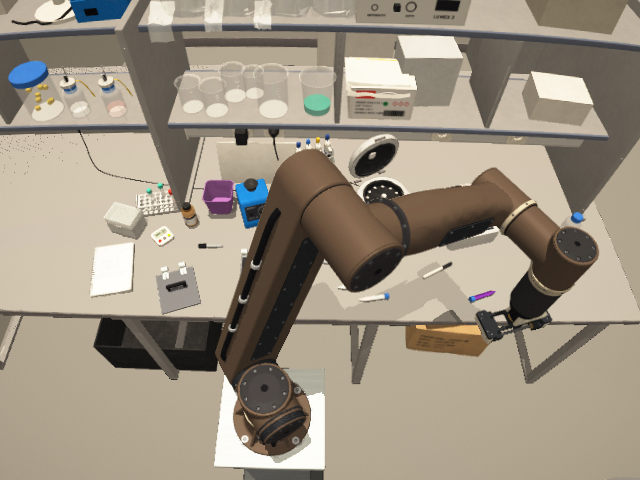

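View pics/scene0.png

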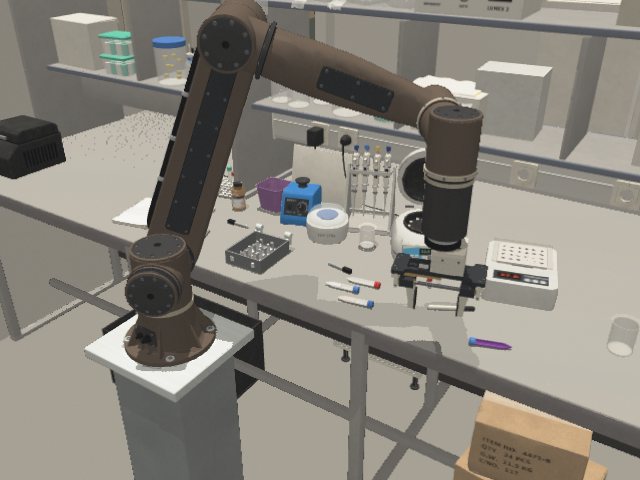

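The top view is blocked by the arm: the lid is at (178,290) and tubes and a pin show near (370,297). The scene view shows the carrier at (258,250), three white tubes near (355,290), pins at (340,268) and (238,223), and the purple look-alike at (490,344).

```bash
python3 - <<'E'
from h import *
np.set_printoptions(precision=3,suppress=True)
grab_frame('scene')
Z={'clip_0':.026,'clip_1':.026,'mouth_left':.056,'mouth_right':.056,'hinge_mid':.056,'carrier':0,'lid':0,'pin_0':.007,'tube_0':0,'tube_0_mid':.008,'amber_bottle':0,'bench_timer':0,'small_beaker':0}
for q,z in Z.items():
    for r in spot_point(q,'scene'):
        print(q,round(r['score'],2),np.round(r['uv']),at('scene',r['uv'],z)[:2])
E
```

```text
clip_0 0.89 [258. 249.] [0.471 0.072]
clip_0 0.78 [248. 256.] [0.42  0.074]
clip_0 0.7 [258. 258.] [0.428 0.037]
clip_0 0.56 [268. 246.] [0.505 0.055]
clip_1 0.89 [258. 249.] [0.471 0.072]
clip_1 0.78 [248. 256.] [0.42  0.074]
clip_1 0.7 [258. 258.] [0.428 0.037]
clip_1 0.56 [268. 246.] [0.505 0.055]
mouth_left 0.75 [254. 228.] [0.538 0.138]
mouth_left 0.15 [342. 292.] [ 0.36 -0.31]
mouth_right 0.73 [291. 238.] [ 0.545 -0.008]
mouth_right 0.57 [342. 269.] [ 0.466 -0.247]
hinge_mid 0.9 [275. 232.] [0.555 0.065]
carrier 0.75 [259. 259.] [0.461 0.06 ]
carrier 0.32 [265. 245.] [0.547 0.101]
lid 0.73 [243. 207.] [0.741 0.355]
lid 0.18 [246. 255.] [0.457 0.113]
pin_0 0.58 [235. 221.] [0.619 0.293]
pin_0 0.44 [343. 269.] [ 0.538 -0.21 ]
tube_0 0.74 [342. 290.] [ 0.446 -0.262]
tube_0 0.57 [493. 345.] [ 0.427 -0.725]
tube_0 0.44 [357. 302.] [ 0.41  -0.332]
tube_0 0.44 [363. 283.] [ 0.513 -0.294]
tube_0_mid 0.66 [360. 302.] [ 0.405 -0.343]
tube_0_mid 0.54 [490. 344.] [ 0.416 -0.72 ]
amber_bottle 0.57 [240. 208.] [0.733 0.36 ]
bench_timer 0.55 [241. 208.] [0.729 0.354]
bench_timer 0.53 [248. 255.] [0.462 0.108]
small_beaker 0.84 [366. 247.] [ 0.718 -0.194]
```

{"api": "arm_command", "payload": {
  "commands": [
    {"tx": -0.73, "ty": 0.59, "tz": -0.15, "twist": -0.28},
    {"tx": -0.73, "ty": 0.59, "tz": -0.15, "twist": -0.28},
    {"tx": -0.73, "ty": 0.59, "tz": -0.15, "twist": -0.28},
    {"tx": -0.73, "ty": 0.59, "tz": -0.15, "twist": -0.28},
    {"tx": -0.73, "ty": 0.59, "tz": -0.15, "twist": -0.28},
    {"tx": -0.73, "ty": 0.59, "tz": -0.15, "twist": -0.28},
    {"tx": -0.73, "ty": 0.59, "tz": -0.15, "twist": -0.28},
    {"tx": -0.73, "ty": 0.59, "tz": -0.15, "twist": -0.28}
  ]
}}

```text
t: 2.32
eef_pos: [0.3164, -0.4596, 0.2651]
ee_rot: [-3.14, -0.0, -1.986]
force: [-0.5, -0.0, 0.5]
width: 0.0877
gripper_force: 0.0
```

```bash
cat >> h.py <<'E'
def wrap(a): return (a+np.pi)%(2*np.pi)-np.pi
def mv(p,yaw,frm=None):
    "print move from current (or frm=(pos,yaw)) to p,yaw; returns"
    if frm is None:
        s=get_state(); frm=(np.array(s['eef_pos']),s['ee_rot'][2]); print('at',np.round(frm[0],4),round(frm[1],4),'t',round(s['t'],1),'w',round(s['width'],4),'F',np.round(s['force'],1))
    d=np.array(p)-frm[0]; c,s_=np.cos(frm[1]),np.sin(frm[1])
    print('tx %.4f ty %.4f tz %.4f twist %.4f | rows %.1f'%((c*d[0]+s_*d[1])/.25,(s_*d[0]-c*d[1])/.25,-d[2]/.25,-wrap(yaw-frm[1])/np.pi,max(np.linalg.norm(d)/.0417,abs(wrap(yaw-frm[1]))/.125)))
    return (np.array(p),yaw)
E
python3 -c "
from h import *
mv([.45,-.27,.30],-np.pi/2)"
```

```text
at [ 0.3164 -0.4596  0.2651] -1.9861 t 2.3 w 0.0877 F [-0.5 -0.   0.5]
tx -0.9095 ty -0.1829 tz -0.1397 twist -0.1322 | rows 5.6
```

{"api": "arm_command", "payload": {
  "commands": [
    {"tx": -0.91, "ty": -0.18, "tz": -0.14, "twist": -0.132},
    {"tx": -0.91, "ty": -0.18, "tz": -0.14, "twist": -0.132},
    {"tx": -0.91, "ty": -0.18, "tz": -0.14, "twist": -0.132},
    {"tx": -0.91, "ty": -0.18, "tz": -0.14, "twist": -0.132},
    {"tx": -0.91, "ty": -0.18, "tz": -0.14, "twist": -0.132},
    {"tx": -0.91, "ty": -0.18, "tz": -0.14, "twist": -0.132},
    {"tx": -0.91, "ty": -0.18, "tz": -0.14, "twist": -0.132},
    {"tx": -0.91, "ty": -0.18, "tz": -0.14, "twist": -0.132}
  ]
}}

```text
t: 2.98
eef_pos: [0.4504, -0.2715, 0.2989]
ee_rot: [3.141, -0.0, -1.582]
force: [-0.4, 0.5, -0.1]
width: 0.0876
gripper_force: 0.0
```

```bash
cat >> h.py <<'E'
def spots(cam,Z,img=True):
    if img: grab_frame(cam)
    c=calibration(cam)
    for q,z in Z.items():
        for r in spot_point(q,cam):
            if r['score']>.25: print(q,round(r['score'],2),np.round(r['uv']),np.round(at(cam,r['uv'],z,c)[:2],4))
E
python3 - <<'E'
from h import *
save('wrist','w1'); spots('wrist',{'tube_0':0,'tube_0_mid':.009,'pin_0':.007,'mouth_right':.056,'small_beaker':0},False)
mv([0.45,-.27,.3],-np.pi/2)
E
```

```text
tube_0 0.76 [359. 133.] [ 0.3989 -0.3333]
tube_0 0.76 [273. 166.] [ 0.4995 -0.2962]
tube_0 0.65 [316. 199.] [ 0.4498 -0.2567]
tube_0_mid 0.94 [357. 135.] [ 0.4029 -0.3316]
pin_0 0.59 [242. 244.] [ 0.5405 -0.2034]
pin_0 0.59 [231. 412.] [0.5755 0.0549]
mouth_right 0.86 [232. 410.] [0.56   0.0067]
small_beaker 0.94 [102. 254.] [ 0.7239 -0.1888]
at [ 0.4491 -0.2729  0.2988] -1.5831 t 3.3 w 0.0878 F [0.9 0.2 0.4]
tx -0.0116 ty -0.0036 tz -0.0047 twist -0.0039 | rows 0.1
```

View pics/w1.png

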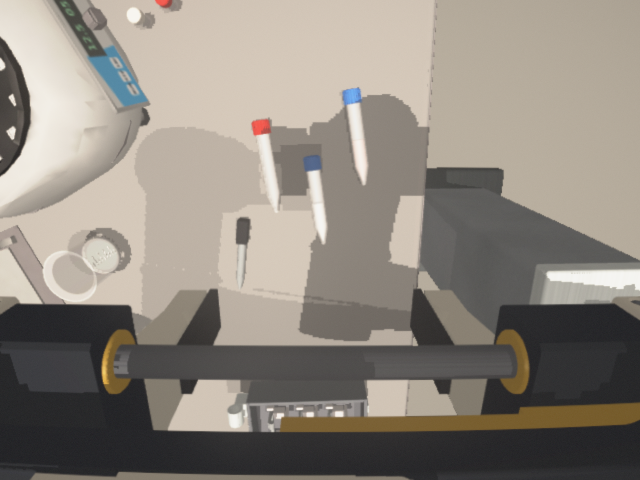

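Three tubes (caps at (262,127), (313,162), (352,96)) and a pin (grip (243,230), tip (240,288)) lie clear, with the caps pointing to −y; there's no purple tube nearby.

```bash
cat >> h.py <<'E'
def axes(cam,q,z,n=3,img=True,L=.107):
    "regions -> world axis centre and direction by min-area rect of world-projected mask"
    if img: grab_frame(cam)
    c=calibration(cam); out=[]
    for r in regions_of(q,cam)[:n]:
        v,u=np.nonzero(r['region'])
        if len(u)<30: continue
        w=np.array([at(cam,(a,b),z,c)[:2] for a,b in zip(u,v)])
        m=w.mean(0); e=np.linalg.svd(w-m,full_matrices=False)[2][0]; e=e*np.sign(e[1])
        t=(w-m)@e; mid=m+e*(t.min()+t.max())/2
        print(q,round(r['score'],2),np.round(r['rect']),'mid',np.round(mid,4),'len',round(np.ptp(t),4),'dir ang from +y',round(np.arctan2(-e[0],e[1]),3))
        out.append((mid,e))
    return out
E
python3 - <<'E'
from h import *
axes('wrist','tube_0',.009,4); axes('wrist','pin_0',.007,2,False)
E
```

```text
tube_0 0.87 [345.  88. 366. 188.] mid [ 0.4034 -0.3276] len 0.1059 dir ang from +y 0.158
tube_0 0.87 [302. 154. 330. 246.] mid [ 0.4483 -0.2553] len 0.1078 dir ang from +y 0.127
tube_0 0.83 [253. 120. 282. 214.] mid [ 0.5047 -0.2966] len 0.1063 dir ang from +y 0.14
pin_0 0.83 [237. 218. 247. 289.] mid [ 0.5439 -0.189 ] len 0.0901 dir ang from +y -0.121
pin_0 0.68 [224. 384. 369. 436.] mid [0.484  0.0375] len 0.2052 dir ang from +y -1.421
```

```bash
python3 - <<'E'
from h import *
p=mv([.4488,-.2593,.10],-np.pi/2+.13)
mv([.4488,-.2593,.003],-np.pi/2+.13,p)
E
```

```text
at [ 0.4494 -0.2725  0.299 ] -1.5819 t 3.4 w 0.0878 F [-1.6  0.8 -0.4]
tx -0.0528 ty 0.0028 tz 0.7959 twist -0.0449 | rows 4.8
tx 0.0000 ty -0.0000 tz 0.3880 twist -0.0000 | rows 2.3
```

{"api": "arm_command", "payload": {
  "commands": [
    {"tx": -0.05, "tz": 0.4, "twist": -0.045},
    {"tx": -0.05, "tz": 0.796, "twist": -0.045},
    {"tx": -0.05, "tz": 0.796, "twist": -0.045},
    {"tx": -0.05, "tz": 0.796, "twist": -0.045},
    {"tx": -0.05, "tz": 0.796, "twist": -0.045},
    {"tx": -0.05, "tz": 0.796, "twist": -0.045},
    {"tx": -0.05, "tz": 0.796, "twist": -0.045},
    {"tx": -0.05, "tz": 0.796, "twist": -0.045}
  ],
  "claw": 0.4,
  "grip_force": 20
}}

```text
invalid input
```

```bash
python3 - <<'E'
from h import *
axes('wrist','tube_0',.009,4);spots('wrist',{'tube_0_mid':.009},False)
mv([.4488,-.2593,.003],-np.pi/2+.13)
E
```

```text
tube_0 0.92 [253. 119. 284. 211.] mid [ 0.5046 -0.2963] len 0.1065 dir ang from +y 0.138
tube_0 0.79 [346.  85. 367. 189.] mid [ 0.4033 -0.3278] len 0.1073 dir ang from +y 0.158
tube_0 0.7 [302. 155. 325. 243.] mid [ 0.4484 -0.2562] len 0.1052 dir ang from +y 0.13
tube_0_mid 0.66 [106. 256.] [ 0.7131 -0.1896]
tube_0_mid 0.64 [353. 136.] [ 0.4075 -0.3308]
at [ 0.4496 -0.2721  0.299 ] -1.581 t 3.6 w 0.0875 F [-0.  -0.2 -1.4]
tx -0.0513 ty 0.0038 tz 1.1842 twist -0.0446 | rows 7.1
```

{"api": "arm_command", "payload": {
  "commands": [
    {"tx": -0.05, "ty": 0, "tz": 0.8, "twist": -0.045},
    {"tx": -0.05, "ty": 0, "tz": 0.8, "twist": -0.045},
    {"tx": -0.05, "ty": 0, "tz": 0.8, "twist": -0.045},
    {"tx": -0.05, "ty": 0, "tz": 0.8, "twist": -0.045},
    {"tx": -0.05, "ty": 0, "tz": 0.8, "twist": -0.045},
    {"tx": -0.05, "ty": 0, "tz": 0.8, "twist": -0.045},
    {"tx": -0.05, "ty": 0, "tz": 0.8, "twist": -0.045},
    {"tx": -0.05, "ty": 0, "tz": 0.8, "twist": -0.045}
  ],
  "claw": 0.4,
  "grip_force": 20
}}

```text
t: 4.25
eef_pos: [0.4514, -0.26, 0.101]
ee_rot: [-3.14, -0.001, -1.438]
force: [-0.4, -0.4, 1.0]
width: 0.0395
gripper_force: 0.0
```

```bash
python3 - <<'E'
from h import *
axes('wrist','tube_0',.009,4)
mv([.4488,-.2593,.003],-np.pi/2+.13)
E
```

```text
tube_0 0.92 [395.  59. 426. 235.] mid [ 0.4033 -0.328 ] len 0.1072 dir ang from +y 0.146
tube_0 0.87 [303. 170. 338. 321.] mid [ 0.4489 -0.2557] len 0.1073 dir ang from +y 0.129
tube_0 0.77 [224.  92. 262. 260.] mid [ 0.5054 -0.2962] len 0.1077 dir ang from +y 0.144
at [ 0.4518 -0.26    0.1016] -1.4387 t 4.3 w 0.0358 F [ 0.3 -0.   0.4]
tx -0.0042 ty 0.0114 tz 0.3946 twist 0.0007 | rows 2.4
```

{"api": "arm_command", "payload": {
  "commands": [
    {"tx": -0.004, "ty": 0.01, "tz": 0.2, "twist": 0},
    {"tx": -0.004, "ty": 0.01, "tz": 0.3, "twist": 0},
    {"tx": -0.004, "ty": 0.01, "tz": 0.395, "twist": 0},
    {"tx": -0.004, "ty": 0.01, "tz": 0.395, "twist": 0},
    {"tx": -0.004, "ty": 0.01, "tz": 0.395, "twist": 0},
    {"tx": -0.004, "ty": 0.01, "tz": 0.395, "twist": 0},
    {"tx": -0.004, "ty": 0.01, "tz": 0.395, "twist": 0},
    {"tx": -0.004, "ty": 0.01, "tz": 0.395, "twist": 0}
  ]
}}

```text
t: 5.02
eef_pos: [0.4481, -0.2589, 0.0013]
ee_rot: [-3.14, -0.001, -1.439]
force: [0.1, -0.8, -0.1]
width: 0.0349
gripper_force: 0.0
```

{"api": "arm_command", "payload": {
  "commands": [
    {"tx": 0, "ty": 0, "tz": 0, "twist": 0},
    {"tx": 0, "ty": 0, "tz": 0, "twist": 0},
    {"tx": 0, "ty": 0, "tz": 0, "twist": 0},
    {"tx": 0, "ty": 0, "tz": 0, "twist": 0},
    {"tx": 0, "ty": 0, "tz": 0, "twist": 0},
    {"tx": 0, "ty": 0, "tz": 0, "twist": 0},
    {"tx": 0, "ty": 0, "tz": 0, "twist": 0},
    {"tx": 0, "ty": 0, "tz": 0, "twist": 0}
  ],
  "claw": 0
}}

```text
t: 5.68
eef_pos: [0.4473, -0.2588, 0.0004]
ee_rot: [-3.142, -0.0, -1.439]
force: [-0.4, 1.4, 2.2]
width: 0.0155
gripper_force: 20.2
```

{"api": "arm_command", "payload": {
  "commands": [
    {"tx": 0, "ty": 0, "tz": -0.1, "twist": 0},
    {"tx": 0, "ty": 0, "tz": -0.2, "twist": 0},
    {"tx": 0, "ty": 0, "tz": -0.35, "twist": 0},
    {"tx": 0, "ty": 0, "tz": -0.5, "twist": 0},
    {"tx": 0, "ty": 0, "tz": -0.65, "twist": 0},
    {"tx": 0, "ty": 0, "tz": -0.8, "twist": 0},
    {"tx": 0, "ty": 0, "tz": -0.9, "twist": 0},
    {"tx": 0, "ty": 0, "tz": -0.9, "twist": 0}
  ]
}}

```text
t: 6.35
eef_pos: [0.4499, -0.2598, 0.2315]
ee_rot: [-3.133, -0.004, -1.438]
force: [1.3, -0.9, 0.6]
width: 0.0154
gripper_force: 20.0
```

{"api": "arm_command", "payload": {
  "commands": [
    {"tx": -0.13, "ty": -0.03, "tz": 0, "twist": 0},
    {"tx": -0.26, "ty": -0.06, "tz": 0, "twist": 0},
    {"tx": -0.39, "ty": -0.09, "tz": 0, "twist": 0},
    {"tx": -0.52, "ty": -0.12, "tz": 0, "twist": 0},
    {"tx": -0.65, "ty": -0.14, "tz": 0, "twist": 0},
    {"tx": -0.78, "ty": -0.17, "tz": 0, "twist": 0},
    {"tx": -0.9, "ty": -0.2, "tz": 0, "twist": 0},
    {"tx": -0.94, "ty": -0.2, "tz": 0, "twist": 0}
  ]
}}

```text
t: 7.02
eef_pos: [0.4664, -0.0162, 0.2252]
ee_rot: [-3.141, 0.0, -1.437]
force: [1.1, 0.0, -0.7]
width: 0.0151
gripper_force: 20.0
```

```bash
python3 - <<'E'
from h import *
save('wrist','w2'); spots('wrist',{'clip_0':.026,'mouth_left':.056,'mouth_right':.056,'hinge_mid':.056,'carrier':0,'lid':0,'lid_handle':.028,'lid_hinge':.01,'amber_bottle':0,'bench_timer':0,'pin_0':.007},False)
mv([.46,.02,.25],-np.pi/2)
E
```

```text
clip_0 0.87 [349. 298.] [0.4199 0.075 ]
clip_0 0.85 [306. 292.] [0.4642 0.0739]
clip_0 0.83 [266. 285.] [0.5051 0.0719]
mouth_right 0.9 [209. 225.] [0.5577 0.0071]
carrier 0.8 [304. 279.] [0.4665 0.0718]
at [ 0.466  -0.0197  0.2253] -1.4401 t 7.6 w 0.0149 F [ 0.4  0.7 -0.4]
tx -0.1607 ty 0.0030 tz -0.0988 twist 0.0416 | rows 1.1
```

View pics/w2.png

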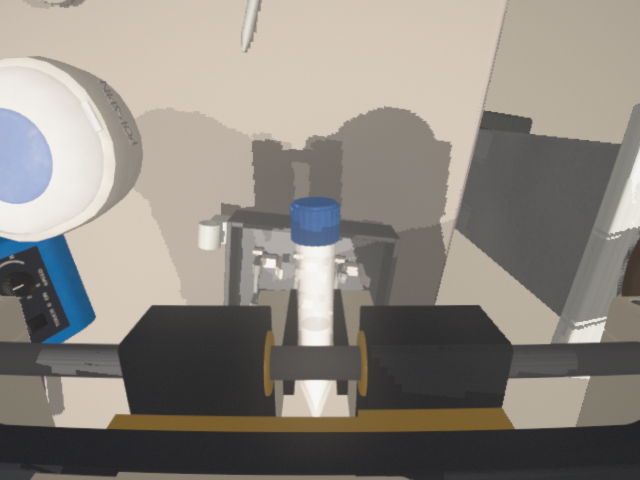

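Tube held (cap (315,220)); the carrier is partly hidden behind the gripper at (310,260) and the right knuckle is at (209,235). I'll move so the camera looks straight down on the carrier.

{"api": "arm_command", "payload": {
  "commands": [
    {"tx": -0.15, "ty": 0, "tz": -0.05, "twist": 0.02},
    {"tx": -0.3, "ty": -0.02, "tz": -0.1, "twist": 0.04},
    {"tx": -0.45, "ty": -0.05, "tz": -0.15, "twist": 0.04},
    {"tx": -0.6, "ty": -0.09, "tz": -0.16, "twist": 0.04},
    {"tx": -0.6, "ty": -0.09, "tz": -0.16, "twist": 0.04},
    {"tx": -0.6, "ty": -0.09, "tz": -0.16, "twist": 0.04},
    {"tx": -0.6, "ty": -0.09, "tz": -0.16, "twist": 0.04},
    {"tx": -0.6, "ty": -0.09, "tz": -0.16, "twist": 0.04}
  ]
}}

```text
t: 8.28
eef_pos: [0.4684, 0.1315, 0.265]
ee_rot: [3.141, -0.0, -1.566]
force: [0.9, 0.9, -0.4]
width: 0.015
gripper_force: 20.0
```

```bash
python3 - <<'E'
from h import *
save('wrist','w3'); spots('wrist',{'clip_0':.026,'mouth_left':.056,'mouth_right':.056,'hinge_mid':.056,'carrier':0,'pin_0':.007,'lid':0,'lid_handle':.028,'lid_hinge':.01},False)
mv([.46,.02,.25],-np.pi/2)
E
```

```text
clip_0 0.84 [320. 138.] [0.4645 0.072 ]
clip_0 0.81 [277. 136.] [0.507  0.0697]
clip_0 0.72 [359. 138.] [0.4256 0.072 ]
mouth_left 0.71 [229. 214.] [0.5535 0.1427]
mouth_right 0.58 [212.  64.] [0.5609 0.0068]
carrier 0.63 [323. 136.] [0.4608 0.0712]
lid_handle 0.63 [348. 383.] [0.427  0.3638]
lid_hinge 0.77 [282. 391.] [0.5109 0.3911]
lid_hinge 0.55 [116. 368.] [0.7248 0.3591]
at [0.4686 0.1323 0.2654] -1.565 t 8.8 w 0.0153 F [-0.6  0.  -0.4]
tx 0.4489 ty 0.0371 tz 0.0614 twist 0.0018 | rows 2.7
```

View pics/w3.png

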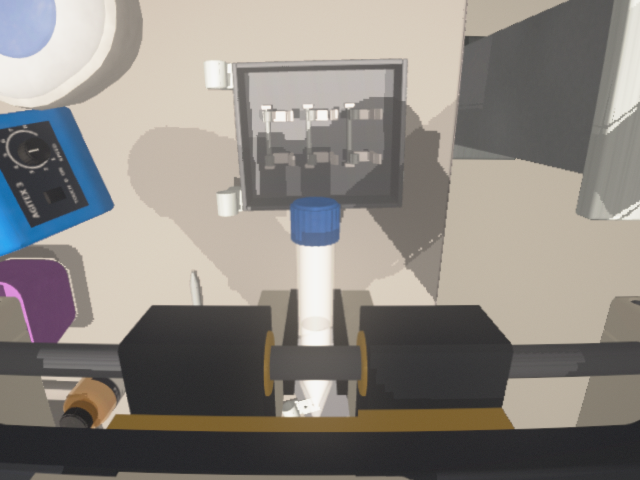

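Clear view: carrier rim corners at about (236,65), (406,60), (402,208), (244,211); knuckles at (214,74) and (228,202); the second pin's tip is at (195,275).

```bash
cat >> h.py <<'E'
from scipy.optimize import least_squares
def fit(cam,pts,c=None,x0=(.465,.071,0)):
    "pts: list of (local xyz, uv, weight) -> planar pose"
    c=c or calibration(cam)
    def f(q):
        Rm=R.from_euler('z',q[2]).as_matrix(); r=[]
        for l,uv,w in pts: r+=list(w*(np.array(proj(cam,Rm@np.array(l)+[q[0],q[1],0],c))-uv))
        return r
    s=least_squares(f,x0,loss='soft_l1'); print('fit',np.round(s.x,4),'res',np.round(s.fun,1)); return s.x
E
python3 - <<'E'
from h import *
pts=[((.08,-.069,.046),(236,65),1),((-.08,-.069,.046),(406,60),1),((-.08,.069,.046),(402,208),1),((.08,.069,.046),(244,211),1)]
q=fit('wrist',pts)
pts2=[((0,0,.026),(320,138),1),((.042,0,.026),(277,136),1),((-.042,0,.026),(359,138),1),((.092,.069,.056),(229,214),1),((.092,-.069,.056),(212,64),1)]
fit('wrist',pts2); fit('wrist',pts+pts2)
im=cv2.imread('pics/w3.png')[40:230,190:420]; cv2.imwrite('pics/w3c.png',cv2.resize(im,None,fx=3,fy=3,interpolation=cv2.INTER_CUBIC))
E
```

```text
fit [0.4636 0.0731 0.0317] res [-4.5 -0.7  2.6 -0.3  0.8  0.5 -0.7  1.3]
fit [0.4658 0.0725 0.0388] res [-1.  -0.3  0.   3.1  2.1 -1.7 -1.4  1.2  0.6 -0.4]
fit [0.465  0.0729 0.0351] res [-6.3 -0.6  0.8 -0.9 -0.4 -0.  -1.9  1.4 -0.2  0.1  0.8  3.4  2.9 -1.
 -0.9  1.2  1.8 -0.3]
```

View pics/w3c.png

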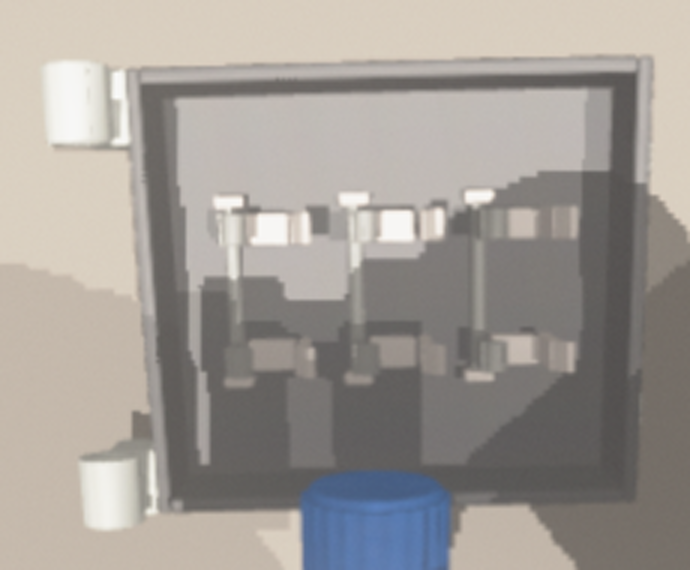

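```bash
python3 - <<'E'
from h import *
pts=[((.08,-.069,.046),(232.6,63),1),((-.08,-.069,.046),(407.4,58.8),1),((-.08,.069,.046),(402,206),1),((.08,.069,.046),(243.7,210.3),1)]
q=fit('wrist',pts)
# knuckle silhouettes: centres
pts2=[((.092,-.058,.056),(215,74.5),1),((.092,.058,.056),(226.5,203),1)]
fit('wrist',pts+pts2)
E
```

```text
fit [0.4637 0.0717 0.0312] res [-1.3 -0.4  1.2 -0.7  0.7  1.2 -0.7  0.6]
fit [0.4644 0.0716 0.0314] res [-2.1 -0.5  0.4 -0.9  0.   1.  -1.4  0.6  0.8  0.4  0.8 -0.3]
```

```bash
python3 - <<'E'
from h import *
p=mv([.422,.0685,.085],-1.540)
E
```

```text
at [0.4686 0.1323 0.2654] -1.565 t 8.8 w 0.0153 F [-0.6  0.  -0.4]
tx 0.2541 ty 0.1880 tz 0.7214 twist -0.0080 | rows 4.7
```

{"api": "arm_command", "payload": {
  "commands": [
    {"tx": 0.1, "ty": 0.08, "tz": 0.15, "twist": -0.008},
    {"tx": 0.25, "ty": 0.188, "tz": 0.3, "twist": -0.008},
    {"tx": 0.254, "ty": 0.188, "tz": 0.45, "twist": -0.008},
    {"tx": 0.254, "ty": 0.188, "tz": 0.6, "twist": -0.008},
    {"tx": 0.254, "ty": 0.188, "tz": 0.72, "twist": -0.008},
    {"tx": 0.254, "ty": 0.188, "tz": 0.72, "twist": -0.008},
    {"tx": 0.254, "ty": 0.188, "tz": 0.72, "twist": -0.008},
    {"tx": 0.254, "ty": 0.188, "tz": 0.72, "twist": -0.008}
  ]
}}

```text
t: 9.45
eef_pos: [0.4235, 0.0694, 0.0871]
ee_rot: [-3.14, 0.0, -1.539]
force: [0.6, 1.3, 0.9]
width: 0.0155
gripper_force: 20.0
```

```bash
python3 - <<'E'
from h import *
save('wrist','w4'); spots('wrist',{'clip_0':.026},False)
p=mv([.422,.0685,.018],-1.540)
c=calibration('wrist')
for x in(-.08,.08):print(np.round(proj('wrist',R.from_euler('z',.031).apply([x,-.069,.046])+[.464,.0716,0],c)))
E
```

```text
clip_0 0.93 [181. 258.] [0.5067 0.0732]
clip_0 0.65 [250. 256.] [0.4643 0.0706]
clip_0 0.49 [ 95. 381.] [0.5758 0.168 ]
at [0.4238 0.0699 0.0877] -1.5389 t 9.6 w 0.0156 F [-0.9  0.2  0.1]
tx 0.0054 ty 0.0075 tz 0.2787 twist 0.0004 | rows 1.7
[396. 144.]
[ 84. 145.]
```

View pics/w4.png

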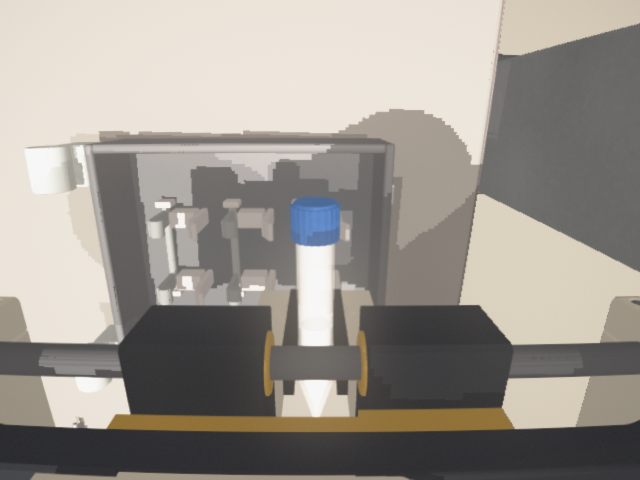

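Carrier edges match the estimate (corners (88,148), (393,142)) and the held tube sits above the near clip. Pressing down.

{"api": "arm_command", "payload": {
  "commands": [
    {"tx": 0.005, "ty": 0.006, "tz": 0.1, "twist": 0},
    {"tx": 0.005, "ty": 0.006, "tz": 0.15, "twist": 0},
    {"tx": 0.005, "ty": 0.006, "tz": 0.19, "twist": 0},
    {"tx": 0.005, "ty": 0.006, "tz": 0.21, "twist": 0},
    {"tx": 0.005, "ty": 0.006, "tz": 0.23, "twist": 0},
    {"tx": 0.005, "ty": 0.006, "tz": 0.25, "twist": 0},
    {"tx": 0.005, "ty": 0.006, "tz": 0.265, "twist": 0},
    {"tx": 0.005, "ty": 0.006, "tz": 0.28, "twist": 0}
  ],
  "grip_force": 35
}}

```text
t: 10.22
eef_pos: [0.4216, 0.0681, 0.0162]
ee_rot: [-3.139, 0.001, -1.539]
force: [-9.1, -3.2, 49.9]
width: 0.015
gripper_force: 35.0
```

```bash
python3 - <<'E'
from h import *
p=mv([.422,.0685,.018],-1.540)
E
```

```text
at [0.4216 0.0681 0.0162] -1.5391 t 10.2 w 0.015 F [-9.1 -3.2 49.9]
tx -0.0017 ty -0.0015 tz -0.0072 twist 0.0003 | rows 0.0
```

{"api": "arm_command", "payload": {
  "commands": [
    {"tx": 0, "ty": 0, "tz": -0.008, "twist": 0},
    {"tx": 0, "ty": 0, "tz": -0.008, "twist": 0},
    {"tx": 0, "ty": 0, "tz": -0.008, "twist": 0},
    {"tx": 0, "ty": 0, "tz": -0.008, "twist": 0},
    {"tx": 0, "ty": 0, "tz": -0.008, "twist": 0},
    {"tx": 0, "ty": 0, "tz": -0.008, "twist": 0},
    {"tx": 0, "ty": 0, "tz": -0.008, "twist": 0},
    {"tx": 0, "ty": 0, "tz": -0.008, "twist": 0}
  ],
  "claw": 0.25
}}

```text
t: 10.88
eef_pos: [0.4205, 0.0674, 0.0173]
ee_rot: [3.142, -0.0, -1.54]
force: [-0.4, -1.3, -0.4]
width: 0.0225
gripper_force: 0.0
```

{"api": "arm_command", "payload": {
  "commands": [
    {"tx": 0, "ty": 0, "tz": -0.1, "twist": 0},
    {"tx": 0, "ty": 0, "tz": -0.25, "twist": 0},
    {"tx": 0, "ty": 0, "tz": -0.4, "twist": 0},
    {"tx": 0, "ty": 0, "tz": -0.55, "twist": 0},
    {"tx": 0, "ty": 0, "tz": -0.7, "twist": 0},
    {"tx": 0, "ty": 0, "tz": -0.8, "twist": 0},
    {"tx": 0, "ty": 0, "tz": -0.8, "twist": 0},
    {"tx": 0, "ty": 0, "tz": -0.8, "twist": 0}
  ]
}}

```text
t: 11.55
eef_pos: [0.4211, 0.0678, 0.2188]
ee_rot: [-3.138, 0.002, -1.54]
force: [0.0, -0.0, -0.9]
width: 0.0219
gripper_force: 0.0
```

```bash
python3 - <<'E'
from h import *
im=save('wrist','w5'); 
axes('wrist','tube_0',.026,2,False)
print(spot_point('jaw_0','wrist')[:3])
p=mv([.5052,-.3002,.15],-np.pi/2+.142)
E
```

```text
tube_0 0.65 [302. 149. 329. 265.] mid [0.4201 0.0697] len 0.1065 dir ang from +y 0.035
tube_0 0.54 [273. 378. 358. 417.] mid [0.4158 0.2891] len 0.0992 dir ang from +y -1.448Traceback (most recent call last):
  File "<stdin>", line 4, in <module>
ValueError: it knows: amber_bottle, bench_timer, carrier, clip, hinge_mid, lid, lid_handle, lid_hinge, mouth_left, mouth_right, pin, small_beaker, tube, tube_0_mid, tube_1_mid, tube_2_mid
```

View pics/w5.png

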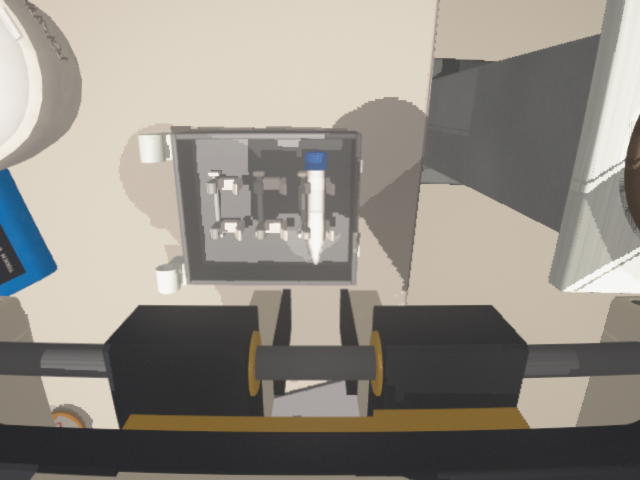

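The first tube is seated in the near clip, at (316,205), aligned with the carrier. Next is the red-capped tube.

```bash
python3 - <<'E'
from h import *
p=mv([.465,-.115,.20],-np.pi/2+.09)
p=mv([.5055,-.3002,.10],-np.pi/2+.142,p)
E
```

```text
at [0.4199 0.0671 0.2166] -1.5398 t 11.7 w 0.0217 F [-0.2 -0.3 -1.4]
tx 0.7338 ty -0.1577 tz 0.0665 twist -0.0188 | rows 4.5
tx 0.7524 ty -0.0948 tz 0.4000 twist -0.0166 | rows 5.1
```

{"api": "arm_command", "payload": {
  "commands": [
    {"tx": 0.734, "ty": -0.158, "tz": 0.066, "twist": -0.019},
    {"tx": 0.734, "ty": -0.158, "tz": 0.066, "twist": -0.019},
    {"tx": 0.734, "ty": -0.158, "tz": 0.066, "twist": -0.019},
    {"tx": 0.734, "ty": -0.158, "tz": 0.066, "twist": -0.019},
    {"tx": 0.734, "ty": -0.158, "tz": 0.066, "twist": -0.019},
    {"tx": 0.734, "ty": -0.158, "tz": 0.066, "twist": -0.019},
    {"tx": 0.734, "ty": -0.158, "tz": 0.066, "twist": -0.019},
    {"tx": 0.734, "ty": -0.158, "tz": 0.066, "twist": -0.019}
  ],
  "claw": 0.4
}}

```text
t: 12.32
eef_pos: [0.465, -0.1149, 0.1996]
ee_rot: [3.139, 0.0, -1.481]
force: [0.7, 0.4, -0.1]
width: 0.0349
gripper_force: 0.0
```

{"api": "arm_command", "payload": {
  "commands": [
    {"tx": 0.752, "ty": -0.095, "tz": 0.4, "twist": -0.017},
    {"tx": 0.752, "ty": -0.095, "tz": 0.4, "twist": -0.017},
    {"tx": 0.752, "ty": -0.095, "tz": 0.4, "twist": -0.017},
    {"tx": 0.752, "ty": -0.095, "tz": 0.4, "twist": -0.017},
    {"tx": 0.752, "ty": -0.095, "tz": 0.4, "twist": -0.017},
    {"tx": 0.752, "ty": -0.095, "tz": 0.4, "twist": -0.017},
    {"tx": 0.752, "ty": -0.095, "tz": 0.4, "twist": -0.017},
    {"tx": 0.752, "ty": -0.095, "tz": 0.4, "twist": -0.017}
  ],
  "grip_force": 20
}}

```text
t: 12.98
eef_pos: [0.5062, -0.299, 0.1003]
ee_rot: [3.14, 0.001, -1.426]
force: [-0.1, 0.8, 0.2]
width: 0.0353
gripper_force: 0.0
```

```bash
python3 - <<'E'
from h import *
for m,e in axes('wrist','tube_0',.009,3): print(m-e*.004)
p=mv([.5056,-.3002,.003],-np.pi/2+.142)
E
```

```text
tube_0 0.65 [462. 140. 499. 298.] mid [ 0.4029 -0.3276] len 0.1072 dir ang from +y 0.149
tube_0 0.59 [309. 168. 338. 314.] mid [ 0.505  -0.2964] len 0.1066 dir ang from +y 0.133
[ 0.40350219 -0.33157456]
[ 0.50553543 -0.30036655]
at [ 0.5069 -0.2985  0.1016] -1.4248 t 13.1 w 0.0355 F [ 0.4 -0.4  0.7]
tx 0.0059 ty 0.0061 tz 0.3946 twist 0.0013 | rows 2.4
```

{"api": "arm_command", "payload": {
  "commands": [
    {"tx": 0.005, "ty": 0.005, "tz": 0.2, "twist": 0},
    {"tx": 0.005, "ty": 0.005, "tz": 0.3, "twist": 0},
    {"tx": 0.005, "ty": 0.005, "tz": 0.393, "twist": 0},
    {"tx": 0.005, "ty": 0.005, "tz": 0.393, "twist": 0},
    {"tx": 0.005, "ty": 0.005, "tz": 0.393, "twist": 0},
    {"tx": 0.005, "ty": 0.005, "tz": 0.393, "twist": 0},
    {"tx": 0.005, "ty": 0.005, "tz": 0.393, "twist": 0},
    {"tx": 0.005, "ty": 0.005, "tz": 0.393, "twist": 0}
  ]
}}

```text
t: 13.75
eef_pos: [0.506, -0.3009, 0.0036]
ee_rot: [-3.14, -0.001, -1.426]
force: [-0.6, 0.6, -0.4]
width: 0.035
gripper_force: 0.0
```

{"api": "arm_command", "payload": {
  "commands": [
    {"tx": 0, "ty": 0, "tz": 0, "twist": 0},
    {"tx": 0, "ty": 0, "tz": 0, "twist": 0},
    {"tx": 0, "ty": 0, "tz": 0, "twist": 0},
    {"tx": 0, "ty": 0, "tz": 0, "twist": 0},
    {"tx": 0, "ty": 0, "tz": 0, "twist": 0},
    {"tx": 0, "ty": 0, "tz": 0, "twist": 0},
    {"tx": 0, "ty": 0, "tz": 0, "twist": 0},
    {"tx": 0, "ty": 0, "tz": 0, "twist": 0}
  ],
  "claw": 0
}}

```text
t: 14.42
eef_pos: [0.5053, -0.3014, 0.0026]
ee_rot: [3.142, -0.0, -1.426]
force: [-0.8, 1.1, 1.3]
width: 0.015
gripper_force: 20.0
```

{"api": "arm_command", "payload": {
  "commands": [
    {"tx": 0, "ty": 0, "tz": -0.1, "twist": 0},
    {"tx": 0, "ty": 0, "tz": -0.2, "twist": 0},
    {"tx": 0, "ty": 0, "tz": -0.33, "twist": 0},
    {"tx": 0, "ty": 0, "tz": -0.45, "twist": 0},
    {"tx": -0.1, "ty": 0, "tz": -0.55, "twist": 0},
    {"tx": -0.25, "ty": 0, "tz": -0.6, "twist": 0},
    {"tx": -0.4, "ty": 0, "tz": -0.6, "twist": 0},
    {"tx": -0.5, "ty": 0, "tz": -0.6, "twist": 0}
  ]
}}

```text
t: 15.08
eef_pos: [0.4872, -0.1757, 0.1536]
ee_rot: [-3.139, 0.0, -1.427]
force: [-0.4, 0.5, -0.4]
width: 0.0148
gripper_force: 20.0
```

```bash
python3 - <<'E'
from h import *
p=mv([.463,.0695,.14],-1.540)
E
```

```text
at [ 0.4872 -0.1757  0.1536] -1.427 t 15.1 w 0.0148 F [-0.4  0.5 -0.4]
tx -0.9845 ty -0.0449 tz 0.0545 twist 0.0360 | rows 5.9
```

{"api": "arm_command", "payload": {
  "commands": [
    {"tx": -0.13, "ty": -0.006, "tz": 0, "twist": 0.01},
    {"tx": -0.27, "ty": -0.012, "tz": 0, "twist": 0.02},
    {"tx": -0.41, "ty": -0.02, "tz": 0.02, "twist": 0.036},
    {"tx": -0.55, "ty": -0.03, "tz": 0.04, "twist": 0.036},
    {"tx": -0.7, "ty": -0.035, "tz": 0.05, "twist": 0.036},
    {"tx": -0.84, "ty": -0.04, "tz": 0.055, "twist": 0.036},
    {"tx": -0.985, "ty": -0.045, "tz": 0.055, "twist": 0.036},
    {"tx": -0.985, "ty": -0.045, "tz": 0.055, "twist": 0.036}
  ]
}}

```text
t: 15.75
eef_pos: [0.4632, 0.0724, 0.1391]
ee_rot: [-3.14, 0.001, -1.535]
force: [-0.1, 0.0, 1.1]
width: 0.0153
gripper_force: 20.0
```

```bash
python3 - <<'E'
from h import *
im=save('wrist','w6'); axes('wrist','tube_0',.1,2,False);spots('wrist',{'clip_0':.026},False)
p=mv([.463,.0695,.019],-1.540)
E
```

```text
tube_0 0.88 [361. 156. 393. 298.] mid [0.4336 0.0464] len 0.0773 dir ang from +y 0.039
tube_0 0.87 [295. 201. 344. 415.] mid [0.4623 0.101 ] len 0.139 dir ang from +y 0.029
clip_0 0.94 [259. 229.] [0.505 0.068]
clip_0 0.91 [370. 234.] [0.4232 0.0693]
at [0.4629 0.0681 0.1387] -1.538 t 15.9 w 0.0153 F [-0.7 -0.8 -0.5]
tx -0.0055 ty -0.0006 tz 0.4788 twist 0.0006 | rows 2.9
```

{"api": "arm_command", "payload": {
  "commands": [
    {"tx": 0, "ty": 0, "tz": 0.15, "twist": 0},
    {"tx": 0, "ty": 0, "tz": 0.27, "twist": 0},
    {"tx": 0, "ty": 0, "tz": 0.35, "twist": 0},
    {"tx": 0, "ty": 0, "tz": 0.39, "twist": 0},
    {"tx": 0, "ty": 0, "tz": 0.42, "twist": 0},
    {"tx": 0, "ty": 0, "tz": 0.44, "twist": 0},
    {"tx": 0, "ty": 0, "tz": 0.46, "twist": 0},
    {"tx": 0, "ty": 0, "tz": 0.475, "twist": 0}
  ],
  "grip_force": 35
}}

```text
t: 16.57
eef_pos: [0.4638, 0.0675, 0.0201]
ee_rot: [-3.14, 0.001, -1.54]
force: [-0.7, 0.2, 0.4]
width: 0.0147
gripper_force: 35.0
```

{"api": "arm_command", "payload": {
  "commands": [
    {"tx": 0, "ty": 0, "tz": 0, "twist": 0},
    {"tx": 0, "ty": 0, "tz": 0, "twist": 0},
    {"tx": 0, "ty": 0, "tz": 0, "twist": 0},
    {"tx": 0, "ty": 0, "tz": 0, "twist": 0},
    {"tx": 0, "ty": 0, "tz": 0, "twist": 0},
    {"tx": 0, "ty": 0, "tz": 0, "twist": 0},
    {"tx": 0, "ty": 0, "tz": 0, "twist": 0},
    {"tx": 0, "ty": 0, "tz": 0, "twist": 0}
  ]
}}

```text
t: 17.23
eef_pos: [0.4633, 0.0679, 0.0202]
ee_rot: [-3.141, 0.0, -1.539]
force: [-1.2, -0.2, 1.2]
width: 0.015
gripper_force: 35.0
```

{"api": "arm_command", "payload": {
  "commands": [
    {"tx": 0, "ty": 0, "tz": 0.004, "twist": 0},
    {"tx": 0, "ty": 0, "tz": 0.008, "twist": 0},
    {"tx": 0, "ty": 0, "tz": 0.012, "twist": 0},
    {"tx": 0, "ty": 0, "tz": 0.012, "twist": 0},
    {"tx": 0, "ty": 0, "tz": 0.012, "twist": 0},
    {"tx": 0, "ty": 0, "tz": 0.012, "twist": 0},
    {"tx": 0, "ty": 0, "tz": 0.012, "twist": 0},
    {"tx": 0, "ty": 0, "tz": 0.012, "twist": 0}
  ]
}}

```text
t: 17.9
eef_pos: [0.4634, 0.0677, 0.0191]
ee_rot: [-3.14, -0.0, -1.539]
force: [-10.5, -0.8, 31.3]
width: 0.0153
gripper_force: 35.0
```

{"api": "arm_command", "payload": {
  "commands": [
    {"tx": 0, "ty": 0, "tz": -0.008, "twist": 0},
    {"tx": 0, "ty": 0, "tz": -0.008, "twist": 0},
    {"tx": 0, "ty": 0, "tz": -0.008, "twist": 0},
    {"tx": 0, "ty": 0, "tz": -0.008, "twist": 0},
    {"tx": 0, "ty": 0, "tz": -0.008, "twist": 0},
    {"tx": 0, "ty": 0, "tz": -0.008, "twist": 0},
    {"tx": 0, "ty": 0, "tz": -0.008, "twist": 0},
    {"tx": 0, "ty": 0, "tz": -0.008, "twist": 0}
  ],
  "claw": 0.25
}}

```text
t: 18.57
eef_pos: [0.4631, 0.0677, 0.0189]
ee_rot: [3.141, -0.0, -1.54]
force: [0.1, 0.3, -0.4]
width: 0.0218
gripper_force: 0.0
```

{"api": "arm_command", "payload": {
  "commands": [
    {"tx": 0, "ty": 0, "tz": -0.1, "twist": 0},
    {"tx": 0, "ty": 0, "tz": -0.25, "twist": 0},
    {"tx": 0, "ty": 0, "tz": -0.4, "twist": 0},
    {"tx": 0, "ty": 0, "tz": -0.55, "twist": 0},
    {"tx": 0, "ty": 0, "tz": -0.7, "twist": 0},
    {"tx": 0, "ty": 0, "tz": -0.8, "twist": 0},
    {"tx": 0, "ty": 0, "tz": -0.8, "twist": 0},
    {"tx": 0, "ty": 0, "tz": -0.8, "twist": 0}
  ]
}}

```text
t: 19.23
eef_pos: [0.4638, 0.0681, 0.2207]
ee_rot: [-3.138, 0.002, -1.54]
force: [0.3, 0.7, -0.1]
width: 0.0223
gripper_force: 0.0
```

```bash
python3 - <<'E'
from h import *
im=save('wrist','w7'); 
axes('wrist','tube_0',.026,3,False)
p=mv([.435,-.14,.20],-np.pi/2+.1)
p=mv([.4035,-.3316,.10],-np.pi/2+.150,p)
E
```

```text
tube_0 0.72 [351. 149. 376. 268.] mid [0.4199 0.0696] len 0.1081 dir ang from +y 0.037
tube_0 0.67 [311. 154. 333. 266.] mid [0.4608 0.0724] len 0.1073 dir ang from +y 0.025
at [0.4625 0.0675 0.2184] -1.5399 t 19.3 w 0.0218 F [-0.4 -0.2  0.3]
tx 0.8263 ty 0.1358 tz 0.0734 twist -0.0220 | rows 5.0
tx 0.7500 ty 0.2019 tz 0.4000 twist -0.0159 | rows 5.2
```

{"api": "arm_command", "payload": {
  "commands": [
    {"tx": 0.826, "ty": 0.136, "tz": 0.073, "twist": -0.022},
    {"tx": 0.826, "ty": 0.136, "tz": 0.073, "twist": -0.022},
    {"tx": 0.826, "ty": 0.136, "tz": 0.073, "twist": -0.022},
    {"tx": 0.826, "ty": 0.136, "tz": 0.073, "twist": -0.022},
    {"tx": 0.826, "ty": 0.136, "tz": 0.073, "twist": -0.022},
    {"tx": 0.826, "ty": 0.136, "tz": 0.073, "twist": -0.022},
    {"tx": 0.826, "ty": 0.136, "tz": 0.073, "twist": -0.022},
    {"tx": 0.826, "ty": 0.136, "tz": 0.073, "twist": -0.022}
  ],
  "claw": 0.4
}}

```text
t: 20.0
eef_pos: [0.4349, -0.1401, 0.1997]
ee_rot: [3.139, 0.0, -1.472]
force: [-0.2, 0.1, 0.4]
width: 0.0348
gripper_force: 0.0
```

{"api": "arm_command", "payload": {
  "commands": [
    {"tx": 0.75, "ty": 0.2, "tz": 0.4, "twist": -0.016},
    {"tx": 0.75, "ty": 0.2, "tz": 0.4, "twist": -0.016},
    {"tx": 0.75, "ty": 0.2, "tz": 0.4, "twist": -0.016},
    {"tx": 0.75, "ty": 0.2, "tz": 0.4, "twist": -0.016},
    {"tx": 0.75, "ty": 0.2, "tz": 0.4, "twist": -0.016},
    {"tx": 0.75, "ty": 0.2, "tz": 0.4, "twist": -0.016},
    {"tx": 0.75, "ty": 0.2, "tz": 0.4, "twist": -0.016},
    {"tx": 0.75, "ty": 0.2, "tz": 0.4, "twist": -0.016}
  ],
  "grip_force": 20
}}

```text
t: 20.67
eef_pos: [0.4049, -0.3305, 0.1002]
ee_rot: [3.14, 0.001, -1.42]
force: [0.6, 0.1, 1.2]
width: 0.0353
gripper_force: 0.0
```

```bash
python3 - <<'E'
from h import *
for m,e in axes('wrist','tube_0',.009,3): print(m-e*.004)
p=mv([.4035,-.3316,.003],-np.pi/2+.15)
E
```

```text
tube_0 0.79 [308. 166. 332. 317.] mid [ 0.4033 -0.3274] len 0.1053 dir ang from +y 0.159
[ 0.40394988 -0.33138396]
at [ 0.4056 -0.33    0.1013] -1.4182 t 20.8 w 0.0351 F [0.5 1.  1. ]
tx 0.0049 ty 0.0094 tz 0.3933 twist 0.0008 | rows 2.4
```

{"api": "arm_command", "payload": {
  "commands": [
    {"tx": 0.004, "ty": 0.007, "tz": 0.2, "twist": 0},
    {"tx": 0.004, "ty": 0.007, "tz": 0.3, "twist": 0},
    {"tx": 0.004, "ty": 0.007, "tz": 0.393, "twist": 0},
    {"tx": 0.004, "ty": 0.007, "tz": 0.393, "twist": 0},
    {"tx": 0.004, "ty": 0.007, "tz": 0.393, "twist": 0},
    {"tx": 0.004, "ty": 0.007, "tz": 0.393, "twist": 0},
    {"tx": 0.004, "ty": 0.007, "tz": 0.393, "twist": 0},
    {"tx": 0.004, "ty": 0.007, "tz": 0.393, "twist": 0}
  ]
}}

```text
t: 21.43
eef_pos: [0.4039, -0.3322, 0.0034]
ee_rot: [-3.14, -0.001, -1.419]
force: [0.2, -0.9, -0.2]
width: 0.0348
gripper_force: 0.0
```

{"api": "arm_command", "payload": {
  "commands": [
    {"tx": 0, "ty": 0, "tz": 0, "twist": 0},
    {"tx": 0, "ty": 0, "tz": 0, "twist": 0},
    {"tx": 0, "ty": 0, "tz": 0, "twist": 0},
    {"tx": 0, "ty": 0, "tz": 0, "twist": 0},
    {"tx": 0, "ty": 0, "tz": 0, "twist": 0},
    {"tx": 0, "ty": 0, "tz": 0, "twist": 0},
    {"tx": 0, "ty": 0, "tz": 0, "twist": 0},
    {"tx": 0, "ty": 0, "tz": 0, "twist": 0}
  ],
  "claw": 0
}}

```text
t: 22.1
eef_pos: [0.403, -0.3326, 0.0026]
ee_rot: [-3.142, -0.0, -1.42]
force: [-0.2, 0.9, 2.5]
width: 0.0151
gripper_force: 20.0
```

{"api": "arm_command", "payload": {
  "commands": [
    {"tx": 0, "ty": 0, "tz": -0.1, "twist": 0},
    {"tx": 0, "ty": 0, "tz": -0.2, "twist": 0},
    {"tx": 0, "ty": 0, "tz": -0.33, "twist": 0},
    {"tx": 0, "ty": 0, "tz": -0.45, "twist": 0},
    {"tx": -0.14, "ty": -0.1, "tz": -0.55, "twist": 0},
    {"tx": -0.28, "ty": -0.2, "tz": -0.6, "twist": 0},
    {"tx": -0.42, "ty": -0.3, "tz": -0.6, "twist": 0},
    {"tx": -0.55, "ty": -0.35, "tz": -0.6, "twist": 0}
  ]
}}

```text
t: 22.77
eef_pos: [0.4695, -0.187, 0.154]
ee_rot: [-3.138, -0.001, -1.421]
force: [0.8, -0.2, -0.5]
width: 0.0154
gripper_force: 20.0
```

```bash
python3 - <<'E'
from h import *
p=mv([.505,.0709,.14],-1.540)
E
```

```text
at [ 0.4695 -0.187   0.154 ] -1.4215 t 22.8 w 0.0154 F [ 0.8 -0.2 -0.5]
tx -0.9991 ty -0.2939 tz 0.0559 twist 0.0377 | rows 6.3
```

{"api": "arm_command", "payload": {
  "commands": [
    {"tx": -0.13, "ty": -0.04, "tz": 0, "twist": 0.01},
    {"tx": -0.28, "ty": -0.08, "tz": 0, "twist": 0.02},
    {"tx": -0.42, "ty": -0.12, "tz": 0.02, "twist": 0.038},
    {"tx": -0.56, "ty": -0.16, "tz": 0.04, "twist": 0.038},
    {"tx": -0.71, "ty": -0.21, "tz": 0.05, "twist": 0.038},
    {"tx": -0.85, "ty": -0.25, "tz": 0.055, "twist": 0.038},
    {"tx": -0.998, "ty": -0.293, "tz": 0.055, "twist": 0.038},
    {"tx": -0.998, "ty": -0.293, "tz": 0.055, "twist": 0.038}
  ]
}}

```text
t: 23.43
eef_pos: [0.504, 0.0747, 0.1388]
ee_rot: [-3.14, 0.001, -1.536]
force: [0.6, -0.6, -0.4]
width: 0.0154
gripper_force: 20.0
```

```bash
python3 - <<'E'
from h import *
grab_frame('wrist'); axes('wrist','tube_0',.026,3,False);spots('wrist',{'clip_0':.026},False)
p=mv([.505,.0709,.019],-1.540)
E
```

```text
tube_0 0.66 [295. 199. 339. 418.] mid [0.5008 0.1449] len 0.1914 dir ang from +y 0.038
tube_0 0.57 [413. 155. 450. 301.] mid [0.4201 0.0686] len 0.1071 dir ang from +y 0.037
tube_0 0.56 [359. 160. 394. 295.] mid [0.4614 0.0691] len 0.1035 dir ang from +y 0.038
clip_0 0.91 [425. 231.] [0.4224 0.0674]
clip_0 0.67 [372. 230.] [0.4615 0.0674]
at [0.5022 0.0699 0.1384] -1.5383 t 23.6 w 0.0156 F [-0.2  0.4 -0.5]
tx -0.0037 ty -0.0114 tz 0.4774 twist 0.0005 | rows 2.9
```

{"api": "arm_command", "payload": {
  "commands": [
    {"tx": -0.002, "ty": -0.006, "tz": 0.15, "twist": 0},
    {"tx": -0.002, "ty": -0.006, "tz": 0.27, "twist": 0},
    {"tx": -0.002, "ty": -0.006, "tz": 0.35, "twist": 0},
    {"tx": -0.002, "ty": -0.006, "tz": 0.39, "twist": 0},
    {"tx": -0.002, "ty": -0.006, "tz": 0.42, "twist": 0},
    {"tx": -0.002, "ty": -0.006, "tz": 0.445, "twist": 0},
    {"tx": -0.002, "ty": -0.006, "tz": 0.465, "twist": 0},
    {"tx": -0.002, "ty": -0.006, "tz": 0.48, "twist": 0}
  ],
  "grip_force": 35
}}

```text
t: 24.25
eef_pos: [0.5047, 0.07, 0.0193]
ee_rot: [-3.14, 0.0, -1.54]
force: [-8.9, -4.7, 40.4]
width: 0.015
gripper_force: 35.0
```

{"api": "arm_command", "payload": {
  "commands": [
    {"tx": 0, "ty": 0, "tz": 0.002, "twist": 0},
    {"tx": 0, "ty": 0, "tz": 0.004, "twist": 0},
    {"tx": 0, "ty": 0, "tz": 0.004, "twist": 0},
    {"tx": 0, "ty": 0, "tz": 0.004, "twist": 0},
    {"tx": 0, "ty": 0, "tz": 0.004, "twist": 0},
    {"tx": 0, "ty": 0, "tz": 0.004, "twist": 0},
    {"tx": 0, "ty": 0, "tz": 0.004, "twist": 0},
    {"tx": 0, "ty": 0, "tz": 0.004, "twist": 0}
  ]
}}

```text
t: 24.92
eef_pos: [0.5047, 0.0699, 0.0195]
ee_rot: [-3.14, 0.0, -1.539]
force: [-3.8, -4.0, 12.8]
width: 0.0146
gripper_force: 35.0
```

{"api": "arm_command", "payload": {
  "commands": [
    {"tx": 0, "ty": 0, "tz": -0.004, "twist": 0},
    {"tx": 0, "ty": 0, "tz": -0.004, "twist": 0},
    {"tx": 0, "ty": 0, "tz": -0.004, "twist": 0},
    {"tx": 0, "ty": 0, "tz": -0.004, "twist": 0},
    {"tx": 0, "ty": 0, "tz": -0.004, "twist": 0},
    {"tx": 0, "ty": 0, "tz": -0.004, "twist": 0},
    {"tx": 0, "ty": 0, "tz": -0.004, "twist": 0},
    {"tx": 0, "ty": 0, "tz": -0.004, "twist": 0}
  ],
  "claw": 0.25
}}

```text
t: 25.58
eef_pos: [0.504, 0.0701, 0.0186]
ee_rot: [3.141, -0.0, -1.54]
force: [-0.6, -0.1, -0.4]
width: 0.0219
gripper_force: 0.0
```

{"api": "arm_command", "payload": {
  "commands": [
    {"tx": 0, "ty": 0, "tz": -0.1, "twist": 0},
    {"tx": 0, "ty": 0, "tz": -0.25, "twist": 0},
    {"tx": 0, "ty": 0, "tz": -0.4, "twist": 0},
    {"tx": 0, "ty": 0, "tz": -0.5, "twist": 0},
    {"tx": -0.1, "ty": 0.05, "tz": -0.55, "twist": 0},
    {"tx": -0.15, "ty": 0.1, "tz": -0.55, "twist": 0},
    {"tx": -0.15, "ty": 0.1, "tz": -0.55, "twist": 0},
    {"tx": -0.15, "ty": 0.1, "tz": -0.55, "twist": 0}
  ]
}}

```text
t: 26.25
eef_pos: [0.4775, 0.1074, 0.1566]
ee_rot: [-3.141, 0.001, -1.538]
force: [0.3, -0.6, -0.1]
width: 0.0221
gripper_force: 0.0
```

```bash
python3 - <<'E'
from h import *
im=save('wrist','w8'); 
axes('wrist','tube_0',.026,3,False)
im=cv2.imread('pics/w8.png')[60:330,80:480]; cv2.imwrite('pics/w8c.png',cv2.resize(im,None,fx=2,fy=2,interpolation=cv2.INTER_CUBIC))
p=mv([.42,.28,.28],-np.pi/2+.15)
E
```

```text
tube_0 0.91 [383. 104. 412. 250.] mid [0.4215 0.0708] len 0.1055 dir ang from +y 0.03
tube_0 0.78 [327. 109. 355. 254.] mid [0.4626 0.0727] len 0.1061 dir ang from +y 0.036
tube_0 0.63 [178.  79. 462. 286.] mid [0.4774 0.0698] len 0.2011 dir ang from +y -1.526
at [0.4779 0.1067 0.156 ] -1.5392 t 26.4 w 0.0219 F [ 0.1 -0.5 -0.1]
tx -0.7002 ty 0.2097 tz -0.4959 twist -0.0377 | rows 5.3
```

View pics/w8c.png

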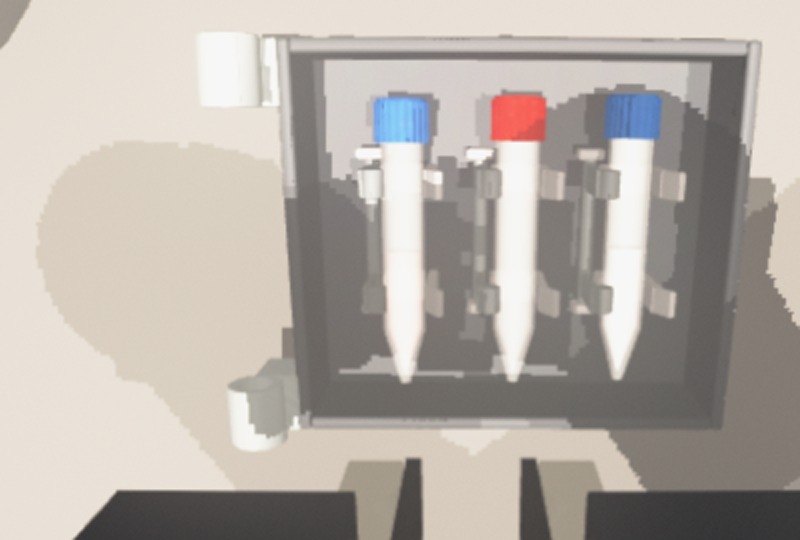

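All three tubes are in the carrier. I need a closer look at the jaws, since the light-blue tube's jaw (371,183) and the red tube's (487,185) look farther from their tubes than the dark-blue one's.

```bash
python3 - <<'E'
from h import *
im=cv2.imread('pics/w8.png')[125:225,250:430]; cv2.imwrite('pics/w8d.png',cv2.resize(im,None,fx=4.4,fy=4.4,interpolation=cv2.INTER_CUBIC))
c=calibration('wrist')
for n,x in enumerate([-.042,0,.042]):
  for y in(-.021,.021):
    f=lambda l: np.array(proj('wrist',R.from_euler('z',.033).apply(l)+[.4628,.0716,0],c))
    print(n,y,*[np.round((f(l)-[250,125]+.5)*4.4-.5) for l in((x,y,.026),(x+.0085,y,.035),(x+.008,y,.026))])
E
```

```text
0 -0.021 [642. 124.] [601. 129.] [594. 124.]
0 0.021 [627. 369.] [587. 382.] [581. 369.]
1 -0.021 [390. 123.] [340. 129.] [342. 123.]
1 0.021 [386. 369.] [338. 382.] [340. 369.]
2 -0.021 [137. 124.] [ 80. 129.] [ 89. 124.]
2 0.021 [144. 370.] [ 89. 382.] [ 98. 370.]
```

View pics/w8d.png

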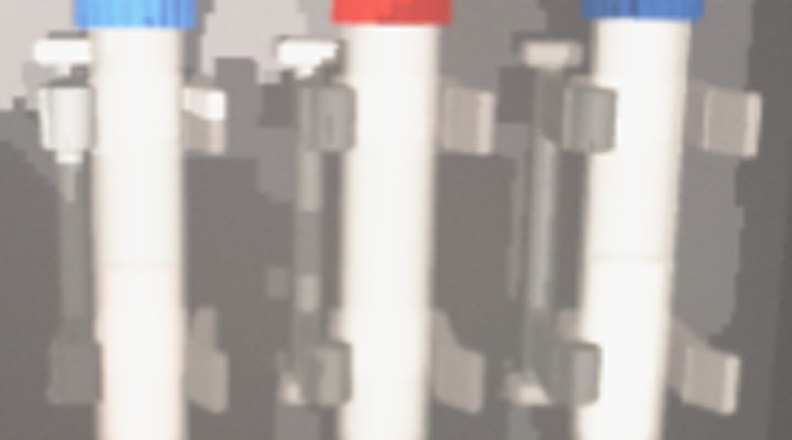

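The jaw beads lie where closed jaws should project for all three clips (601,129), (340,129), (80,129), so all tubes are clipped. Now the lid.

```bash
python3 - <<'E'
from h import *
p=mv([.455,.26,.25],-np.pi/2+.2)
p=mv([.43,.40,.25],-np.pi/2+.3,p)
E
```

```text
at [0.4779 0.1067 0.156 ] -1.5392 t 26.4 w 0.0219 F [ 0.1 -0.5 -0.1]
tx -0.6158 ty 0.0723 tz -0.3759 twist -0.0536 | rows 4.3
tx -0.5687 ty -0.0132 tz -0.0000 twist -0.0318 | rows 3.4
```

{"api": "arm_command", "payload": {
  "commands": [
    {"tx": -0.616, "ty": 0.072, "tz": -0.376, "twist": -0.054},
    {"tx": -0.616, "ty": 0.072, "tz": -0.376, "twist": -0.054},
    {"tx": -0.616, "ty": 0.072, "tz": -0.376, "twist": -0.054},
    {"tx": -0.616, "ty": 0.072, "tz": -0.376, "twist": -0.054},
    {"tx": -0.616, "ty": 0.072, "tz": -0.376, "twist": -0.054},
    {"tx": -0.616, "ty": 0.072, "tz": -0.376, "twist": -0.054},
    {"tx": -0.616, "ty": 0.072, "tz": -0.376, "twist": -0.054},
    {"tx": -0.616, "ty": 0.072, "tz": -0.376, "twist": -0.054}
  ],
  "claw": 0.5
}}

```text
t: 27.02
eef_pos: [0.4549, 0.2591, 0.2489]
ee_rot: [3.139, -0.001, -1.371]
force: [-0.1, -1.1, -0.6]
width: 0.0436
gripper_force: 0.0
```

{"api": "arm_command", "payload": {
  "commands": [
    {"tx": -0.569, "ty": -0.013, "tz": 0, "twist": -0.032},
    {"tx": -0.569, "ty": -0.013, "tz": 0, "twist": -0.032},
    {"tx": -0.569, "ty": -0.013, "tz": 0, "twist": -0.032},
    {"tx": -0.569, "ty": -0.013, "tz": 0, "twist": -0.032},
    {"tx": -0.569, "ty": -0.013, "tz": 0, "twist": -0.032},
    {"tx": -0.569, "ty": -0.013, "tz": 0, "twist": -0.032},
    {"tx": -0.569, "ty": -0.013, "tz": 0, "twist": -0.032},
    {"tx": -0.569, "ty": -0.013, "tz": 0, "twist": -0.032}
  ]
}}

```text
t: 27.68
eef_pos: [0.4304, 0.3986, 0.2499]
ee_rot: [3.141, -0.001, -1.271]
force: [0.2, -1.1, 0.4]
width: 0.044
gripper_force: 0.0
```

```bash
python3 - <<'E'
from h import *
save('wrist','w9'); spots('wrist',{'lid':0,'lid_handle':.028,'lid_hinge':.01,'pin_0':.007,'amber_bottle':0,'bench_timer':0},False)
axes('wrist','pin_0',.007,2,False)
mv([.43,.40,.25],-np.pi/2+.3)
E
```

```text
lid 0.77 [331. 163.] [0.4258 0.3624]
lid_handle 0.71 [329. 169.] [0.4278 0.3651]
pin_0 0.97 [171.  32.] [0.6087 0.2881]
amber_bottle 0.79 [40. 83.] [0.733 0.37 ]
bench_timer 0.9 [102. 192.] [0.6533 0.464 ]
pin_0 0.77 [158.   4. 181.  64.] mid [0.6104 0.2891] len 0.0587 dir ang from +y 0.012
at [0.43   0.4    0.2504] -1.2697 t 28.1 w 0.0438 F [-0.6 -0.   0.2]
tx 0.0001 ty 0.0001 tz 0.0017 twist 0.0003 | rows 0.0
```

View pics/w9.png

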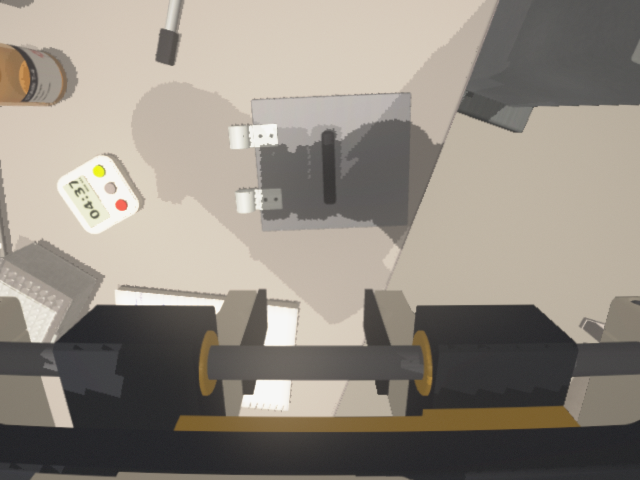

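Lid plate corners are at (252,99), (409,93), (410,226), (263,230); the handle bar runs from (328,131) to (330,203), knuckles are at (239,137) and (245,201), and pin 1's grip is at (167,47). Notepad and timer are clear of the lid.

```bash
python3 - <<'E'
from h import *
C=[((.079,-.068,.006),(252,99),1),((-.079,-.068,.006),(409.5,93),1),((-.079,.068,.006),(410,226),1),((.079,.068,.006),(263,230),1)]
H=[((0,-.035,.034),(328,131),1),((0,.035,.034),(330,203.5),1)]
fit('wrist',C,x0=(.425,.362,.3)); 
q=fit('wrist',C+H,x0=(.425,.362,.3))
print(q[2]-np.pi/2); h=q[:2]
p=mv([h[0],h[1],.10],q[2]-np.pi/2); mv([h[0],h[1],.010],q[2]-np.pi/2,p)
E
```

```text
fit [0.4221 0.3639 0.3423] res [-0.1  0.1  3.  -0.4 -1.5 -0.5 -0.1  1.1]
fit [0.4243 0.3643 0.3416] res [-2.3 -0.1  0.8 -0.6 -3.6 -0.6 -2.2  0.9  4.1  0.1  4.   0.6]
-1.2291898153933207
at [0.43   0.4    0.2504] -1.2697 t 28.1 w 0.0438 F [-0.6 -0.   0.2]
tx 0.1296 ty 0.0643 tz 0.6017 twist -0.0129 | rows 3.7
tx 0.0000 ty -0.0000 tz 0.3600 twist -0.0000 | rows 2.2
```

{"api": "arm_command", "payload": {
  "commands": [
    {"tx": 0.13, "ty": 0.055, "tz": 0.6, "twist": -0.013},
    {"tx": 0.13, "ty": 0.055, "tz": 0.6, "twist": -0.013},
    {"tx": 0.13, "ty": 0.055, "tz": 0.6, "twist": -0.013},
    {"tx": 0.13, "ty": 0.055, "tz": 0.6, "twist": -0.013},
    {"tx": 0.13, "ty": 0.055, "tz": 0.6, "twist": -0.013},
    {"tx": 0.13, "ty": 0.055, "tz": 0.6, "twist": -0.013},
    {"tx": 0.13, "ty": 0.055, "tz": 0.6, "twist": -0.013},
    {"tx": 0.13, "ty": 0.055, "tz": 0.6, "twist": -0.013}
  ]
}}

```text
t: 28.75
eef_pos: [0.4276, 0.3671, 0.1027]
ee_rot: [-3.138, 0.002, -1.228]
force: [-0.5, -0.3, -0.4]
width: 0.0439
gripper_force: 0.0
```

```bash
python3 - <<'E'
from h import *
im=save('wrist','wa'); spots('wrist',{'lid':0,'lid_handle':.028,'lid_hinge':.01},False)
mv([.4265,.3645,.010],-1.229)
cv2.imwrite('pics/wac.png',im[90:480,130:530,::-1])
E
```

```text
lid 0.85 [325. 232.] [0.4231 0.362 ]
lid_handle 0.73 [321. 245.] [0.4265 0.363 ]
at [0.4269 0.366  0.1016] -1.2283 t 28.9 w 0.0437 F [-0.4 -0.6  0.3]
tx 0.0053 ty 0.0034 tz 0.3664 twist 0.0002 | rows 2.2
```

View pics/wac.png

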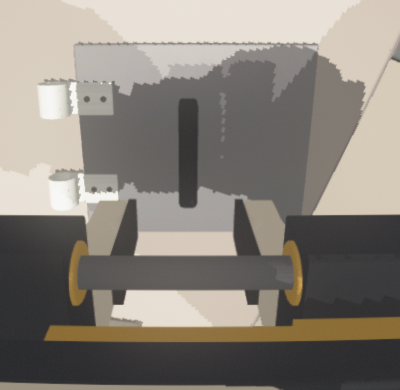

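The handle bar (318,243) is centred between the fingers and aligned. Grasp it.

{"api": "arm_command", "payload": {
  "commands": [
    {"tx": 0.008, "ty": 0, "tz": 0.2, "twist": 0},
    {"tx": 0.008, "ty": 0, "tz": 0.3, "twist": 0},
    {"tx": 0.008, "ty": 0, "tz": 0.362, "twist": 0},
    {"tx": 0.008, "ty": 0, "tz": 0.362, "twist": 0},
    {"tx": 0.008, "ty": 0, "tz": 0.362, "twist": 0},
    {"tx": 0.008, "ty": 0, "tz": 0.362, "twist": 0},
    {"tx": 0.008, "ty": 0, "tz": 0.362, "twist": 0},
    {"tx": 0.008, "ty": 0, "tz": 0.362, "twist": 0}
  ]
}}

```text
t: 29.62
eef_pos: [0.4273, 0.3636, 0.0104]
ee_rot: [-3.141, 0.001, -1.229]
force: [-0.7, -0.2, -0.0]
width: 0.0438
gripper_force: 0.0
```

{"api": "arm_command", "payload": {
  "commands": [
    {"tx": 0, "ty": 0, "tz": 0, "twist": 0},
    {"tx": 0, "ty": 0, "tz": 0, "twist": 0},
    {"tx": 0, "ty": 0, "tz": 0, "twist": 0},
    {"tx": 0, "ty": 0, "tz": 0, "twist": 0},
    {"tx": 0, "ty": 0, "tz": 0, "twist": 0},
    {"tx": 0, "ty": 0, "tz": 0, "twist": 0},
    {"tx": 0, "ty": 0, "tz": 0, "twist": 0},
    {"tx": 0, "ty": 0, "tz": 0, "twist": 0}
  ],
  "claw": 0,
  "grip_force": 45
}}

```text
t: 30.28
eef_pos: [0.4272, 0.3633, 0.0098]
ee_rot: [-3.141, 0.0, -1.229]
force: [0.6, 0.7, 1.1]
width: 0.0116
gripper_force: 45.0
```

{"api": "arm_command", "payload": {
  "commands": [
    {"tx": 0, "ty": 0, "tz": -0.05, "twist": 0},
    {"tx": 0, "ty": 0, "tz": -0.12, "twist": 0},
    {"tx": 0, "ty": 0, "tz": -0.22, "twist": 0},
    {"tx": 0, "ty": 0, "tz": -0.32, "twist": 0},
    {"tx": 0, "ty": 0, "tz": -0.42, "twist": 0},
    {"tx": 0, "ty": 0, "tz": -0.5, "twist": 0},
    {"tx": 0, "ty": 0, "tz": -0.55, "twist": 0},
    {"tx": 0, "ty": 0, "tz": -0.55, "twist": 0}
  ]
}}

```text
t: 30.95
eef_pos: [0.4279, 0.3643, 0.1499]
ee_rot: [-3.138, 0.003, -1.228]
force: [0.2, 0.9, -2.2]
width: 0.0114
gripper_force: 45.0
```

```bash
python3 - <<'E'
from h import *
im=save('wrist','wb'); s=get_state();z=s['eef_pos'][2]-.010; spots('wrist',{'lid':z,'lid_hinge':z+.01},False)
cv2.imwrite('pics/wbc.png',cv2.resize(im[60:330,130:530,::-1],None,fx=2,fy=2,interpolation=cv2.INTER_CUBIC))
mv([.466,.22,.16],-1.35)
E
```

```text
lid 0.92 [328. 297.] [0.4222 0.3626]
at [0.4264 0.3625 0.1459] -1.229 t 31.1 w 0.0114 F [ 0.9  0.1 -3.6]
tx 0.5902 ty 0.0420 tz -0.0564 twist 0.0385 | rows 3.6
```

View pics/wbc.png

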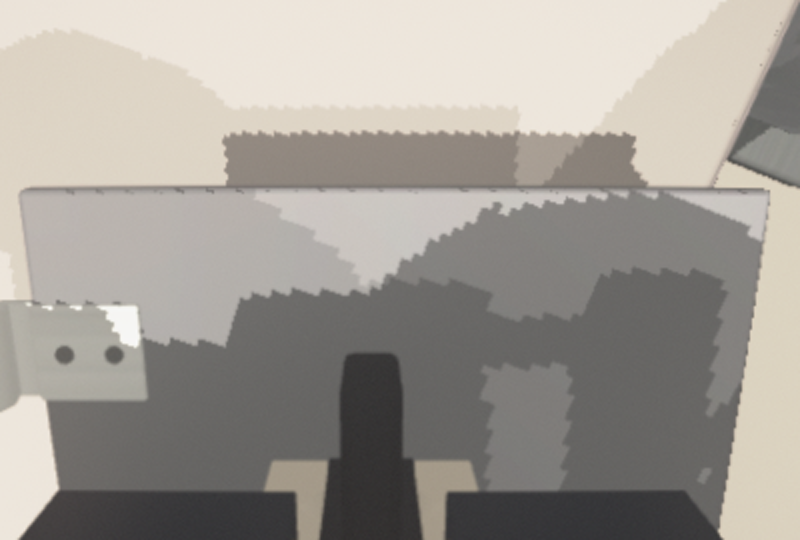

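The lid is held level; its plate corners in the full picture are (140,155) and (514.5,155), and the handle is at column 315.

```bash
python3 - <<'E'
from h import *
c=calibration('wrist'); s=get_state()
P=np.mean([get_state()['eef_pos'] for _ in range(5)],0); yaw=s['ee_rot'][2]
z=P[2]-.010+.006
a=at('wrist',(140,155),z,c)[:2];b=at('wrist',(514.5,155),z,c)[:2]
print(np.linalg.norm(a-b)); ly=np.arctan2(*(a-b)[::-1]); print('lid yaw',ly,'rel',ly-yaw-np.pi/2)
m=(a+b)/2; e=np.array([-np.sin(ly),np.cos(ly)]); o=m+e*.068
d=P[:2]-o; print('tcp in lid frame', d@[np.cos(ly),np.sin(ly)], d@e)
E
```

```text
0.15657499303668418
lid yaw 0.34320178864137907 rel 0.0014407429771194913
tcp in lid frame 0.004199530623623571 -0.0005904934086308606
```

```bash
python3 - <<'E'
from h import *
p=mv([.447,.21,.14],-1.40)
mv([.4669,.0711,.10],-1.539,p)
E
```

```text
at [0.4264 0.3625 0.1459] -1.229 t 31.1 w 0.0114 F [ 0.9  0.1 -3.6]
tx 0.6024 ty 0.1270 tz 0.0236 twist 0.0544 | rows 3.7
tx 0.5610 ty 0.0160 tz 0.1600 twist 0.0442 | rows 3.5
```

{"api": "arm_command", "payload": {
  "commands": [
    {"tx": 0.08, "ty": 0.02, "tz": 0, "twist": 0.01},
    {"tx": 0.17, "ty": 0.04, "tz": 0.01, "twist": 0.02},
    {"tx": 0.27, "ty": 0.06, "tz": 0.02, "twist": 0.03},
    {"tx": 0.37, "ty": 0.08, "tz": 0.02, "twist": 0.04},
    {"tx": 0.46, "ty": 0.1, "tz": 0.02, "twist": 0.05},
    {"tx": 0.54, "ty": 0.12, "tz": 0.02, "twist": 0.054},
    {"tx": 0.6, "ty": 0.127, "tz": 0.024, "twist": 0.054},
    {"tx": 0.602, "ty": 0.127, "tz": 0.024, "twist": 0.054}
  ]
}}

```text
t: 31.77
eef_pos: [0.4466, 0.2074, 0.1395]
ee_rot: [3.138, -0.002, -1.401]
force: [-0.4, -0.2, -2.6]
width: 0.0118
gripper_force: 45.0
```

{"api": "arm_command", "payload": {
  "commands": [
    {"tx": 0.08, "ty": 0, "tz": 0.02, "twist": 0.01},
    {"tx": 0.17, "ty": 0, "tz": 0.04, "twist": 0.02},
    {"tx": 0.26, "ty": 0.005, "tz": 0.07, "twist": 0.03},
    {"tx": 0.36, "ty": 0.01, "tz": 0.1, "twist": 0.04},
    {"tx": 0.45, "ty": 0.015, "tz": 0.13, "twist": 0.044},
    {"tx": 0.52, "ty": 0.016, "tz": 0.15, "twist": 0.044},
    {"tx": 0.56, "ty": 0.016, "tz": 0.16, "twist": 0.044},
    {"tx": 0.56, "ty": 0.016, "tz": 0.16, "twist": 0.044}
  ]
}}

```text
t: 32.43
eef_pos: [0.4669, 0.0704, 0.0997]
ee_rot: [3.139, -0.001, -1.538]
force: [-0.5, 0.2, -2.2]
width: 0.0113
gripper_force: 45.0
```

```bash
python3 - <<'E'
from h import *
im=save('wrist','wd'); spots('wrist',{'mouth_right':.056},False)
cv2.imwrite('pics/wdc.png',cv2.resize(im[90:360,0:400,::-1],None,fx=2,fy=2,interpolation=cv2.INTER_CUBIC))
mv([.4669,.0711,.056],-1.539); print(get_state()['moment'])
c=calibration('wrist')
f=lambda l,o=(.4627,.0716),y=.033,z=0: np.round((np.array(proj('wrist',R.from_euler('z',y).apply(l)+[*o,z],c))-[0,90])*2)
print('carrier knuckle right: top line', [f((.092,-.069,.066)),f((.092,-.047,.066))],'corners',f((.08,-.069,.046)),f((-.08,-.069,.046)))
E
```

```text
mouth_right 0.62 [141. 148.] [0.5602 0.0076]
at [0.4678 0.0722 0.1008] -1.5374 t 32.5 w 0.0116 F [-0.1  0.3 -2.5]
tx 0.0042 ty 0.0037 tz 0.1791 twist 0.0005 | rows 1.1
[ 0.09151543  0.11373861 -0.01098394]
carrier knuckle right: top line [array([280., 107.]), array([291., 196.])] corners [355. 101.] [948. 102.]
```

View pics/wdc.png

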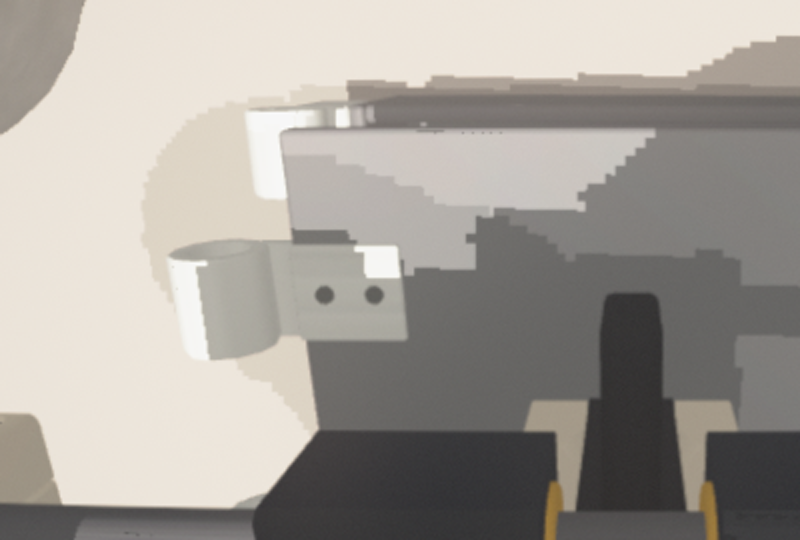

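```bash
python3 - <<'E'
from h import *
c=calibration('wrist'); P=np.mean([get_state()['eef_pos'] for _ in range(5)],0); yaw=get_state()['ee_rot'][2]; print(P,yaw)
def sil(o,yw,z0,y):
    us=[]
    for t in np.linspace(0,2*np.pi,60):
        us.append((np.array(proj('wrist',R.from_euler('z',yw).apply([.092+.01*np.cos(t),y,z0+.01*np.sin(t)])+[*o,0],c))-[0,90]+.25)*2)
    us=np.array(us); return np.round([us[:,0].min(),us[:,0].max(),us[:,1].min(),us[:,1].max()])
print('carrier',[sil((.4627,.0716),.033,.056,y) for y in(-.069,-.047)])
ly=yaw+np.pi/2+.0014; o=P[:2]-R.from_euler('z',ly).apply([.0042,-.0006,0])[:2]
print('lid',[sil(o,ly,P[2]-.01+.01,y) for y in(-.0435,-.0215)], o, ly)
E
```

```text
[0.46778865 0.07217576 0.10078408] -1.5374024647912403
carrier [array([255., 338., 102., 108.]), array([267., 346., 183., 196.])]
lid [array([171., 273., 237., 260.]), array([190., 287., 329., 361.])] [0.46357032 0.07262929] 0.03479386200365624
```

Lid knuckle (215,295) and carrier knuckle (270,150) in the crop fit the model to about 1 mm. Lowering slowly.

{"api": "arm_command", "payload": {
  "commands": [
    {"tx": 0.004, "ty": -0.002, "tz": 0.04, "twist": 0},
    {"tx": 0.004, "ty": -0.002, "tz": 0.07, "twist": 0},
    {"tx": 0.004, "ty": -0.002, "tz": 0.1, "twist": 0},
    {"tx": 0.004, "ty": -0.002, "tz": 0.12, "twist": 0},
    {"tx": 0.004, "ty": -0.002, "tz": 0.135, "twist": 0},
    {"tx": 0.004, "ty": -0.002, "tz": 0.145, "twist": 0},
    {"tx": 0.004, "ty": -0.002, "tz": 0.155, "twist": 0},
    {"tx": 0.004, "ty": -0.002, "tz": 0.16, "twist": 0}
  ]
}}

```text
t: 33.2
eef_pos: [0.4684, 0.0713, 0.061]
ee_rot: [3.142, -0.0, -1.536]
force: [0.1, 0.1, -2.7]
width: 0.0112
gripper_force: 45.0
```

```bash
python3 - <<'E'
from h import *
mv([.4682,.0710,.056],-1.539)
im=save('wrist','we')
cv2.imwrite('pics/wec.png',cv2.resize(im[130:400,0:400,::-1],None,fx=2,fy=2,interpolation=cv2.INTER_CUBIC))
E
```

```text
at [0.4684 0.0713 0.061 ] -1.5364 t 33.2 w 0.0112 F [ 0.1  0.1 -2.7]
tx 0.0012 ty 0.0007 tz 0.0201 twist 0.0008 | rows 0.1
```

View pics/wec.png

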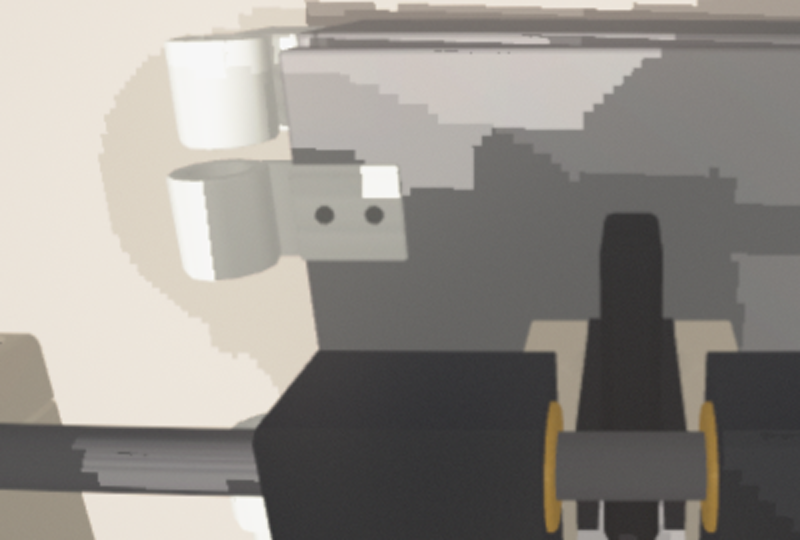

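Knuckles line up (carrier (220,95), lid (225,220) in the crop) with an even gap of about 4 mm. Seating the lid.

{"api": "arm_command", "payload": {
  "commands": [
    {"tx": 0, "ty": 0.002, "tz": 0.006, "twist": 0},
    {"tx": 0, "ty": 0.002, "tz": 0.01, "twist": 0},
    {"tx": 0, "ty": 0.002, "tz": 0.014, "twist": 0},
    {"tx": 0, "ty": 0.002, "tz": 0.018, "twist": 0},
    {"tx": 0, "ty": 0.002, "tz": 0.02, "twist": 0},
    {"tx": 0, "ty": 0.002, "tz": 0.022, "twist": 0},
    {"tx": 0, "ty": 0.002, "tz": 0.022, "twist": 0},
    {"tx": 0, "ty": 0.002, "tz": 0.022, "twist": 0}
  ]
}}

```text
t: 33.92
eef_pos: [0.4679, 0.0712, 0.0558]
ee_rot: [-3.141, 0.0, -1.537]
force: [-0.4, -0.7, -1.1]
width: 0.0115
gripper_force: 45.0
```

{"api": "arm_command", "payload": {
  "commands": [
    {"tx": 0, "ty": 0, "tz": 0.003, "twist": 0},
    {"tx": 0, "ty": 0, "tz": 0.006, "twist": 0},
    {"tx": 0, "ty": 0, "tz": 0.006, "twist": 0},
    {"tx": 0, "ty": 0, "tz": 0.006, "twist": 0},
    {"tx": 0, "ty": 0, "tz": 0.006, "twist": 0},
    {"tx": 0, "ty": 0, "tz": 0.006, "twist": 0},
    {"tx": 0, "ty": 0, "tz": 0.006, "twist": 0},
    {"tx": 0, "ty": 0, "tz": 0.006, "twist": 0}
  ]
}}

```text
t: 34.58
eef_pos: [0.4679, 0.0712, 0.0557]
ee_rot: [-3.141, -0.0, -1.536]
force: [-8.5, -0.4, 17.3]
width: 0.0114
gripper_force: 45.0
```

{"api": "arm_command", "payload": {
  "commands": [
    {"tx": 0, "ty": 0, "tz": -0.005, "twist": 0},
    {"tx": 0, "ty": 0, "tz": -0.005, "twist": 0},
    {"tx": 0, "ty": 0, "tz": -0.005, "twist": 0},
    {"tx": 0, "ty": 0, "tz": -0.005, "twist": 0},
    {"tx": 0, "ty": 0, "tz": -0.005, "twist": 0},
    {"tx": 0, "ty": 0, "tz": -0.005, "twist": 0},
    {"tx": 0, "ty": 0, "tz": -0.005, "twist": 0},
    {"tx": 0, "ty": 0, "tz": -0.005, "twist": 0}
  ],
  "claw": 0.35
}}

```text
t: 35.25
eef_pos: [0.4678, 0.0712, 0.0554]
ee_rot: [3.141, -0.0, -1.536]
force: [-0.4, -0.1, 0.9]
width: 0.0307
gripper_force: 0.0
```

{"api": "arm_command", "payload": {
  "commands": [
    {"tx": 0, "ty": 0, "tz": -0.05, "twist": 0},
    {"tx": 0, "ty": 0, "tz": -0.15, "twist": 0},
    {"tx": 0, "ty": 0, "tz": -0.3, "twist": 0},
    {"tx": -0.05, "ty": -0.1, "tz": -0.42, "twist": 0},
    {"tx": -0.2, "ty": -0.2, "tz": -0.5, "twist": 0},
    {"tx": -0.35, "ty": -0.3, "tz": -0.5, "twist": 0},
    {"tx": -0.4, "ty": -0.3, "tz": -0.5, "twist": 0},
    {"tx": -0.4, "ty": -0.3, "tz": -0.5, "twist": 0}
  ]
}}

```text
t: 35.92
eef_pos: [0.5412, 0.1773, 0.1805]
ee_rot: [-3.14, 0.001, -1.535]
force: [0.0, -0.7, -0.5]
width: 0.0311
gripper_force: 0.0
```

```bash
python3 - <<'E'
from h import *
im=save('wrist','wf'); spots('wrist',{'mouth_right':.056,'mouth_left':.056,'lid_hinge':.056,'pin_0':.007},False);axes('wrist','pin_0',.007,2,False)
mv([.61,.29,.15],-1.539)
c=calibration('wrist')
def sil(o,yw,z0,y):
    us=np.array([proj('wrist',R.from_euler('z',yw).apply([.092+.01*np.cos(t),y,z0+.01*np.sin(t)])+[*o,0],c) for t in np.linspace(0,6.28,60)])
    return np.round([us[:,0].min(),us[:,0].max(),us[:,1].min(),us[:,1].max()],1)
for y in(-.069,-.047,-.0435,-.0215,.0215,.0435,.047,.069): print(y,sil((.464,.0716),.033,.056,y))
E
```

```text
mouth_left 0.7 [301. 178.] [0.5523 0.1381]
pin_0 0.56 [284. 337.] [0.5664 0.3031]
pin_0 0.73 [282. 287. 315. 346.] mid [0.5559 0.2767] len 0.0716 dir ang from +y -0.403
at [0.5389 0.1728 0.1804] -1.537 t 36.2 w 0.0305 F [ 0.4  0.5 -0.4]
tx -0.4588 ty -0.2999 tz 0.1217 twist 0.0006 | rows 3.4
-0.069 [279.6 310.7 -27.8 -17.6]
-0.047 [280.2 310.7  10.9  18.2]
-0.0435 [280.3 310.7  16.9  23.8]
-0.0215 [281.  310.8  54.   58.2]
0.0215 [282.4 310.9 121.8 122.4]
0.0435 [283.  310.9 152.5 155.3]
0.047 [283.1 310.9 157.3 160.4]
0.069 [283.8 311.  186.5 191.6]
```

View pics/wf.png

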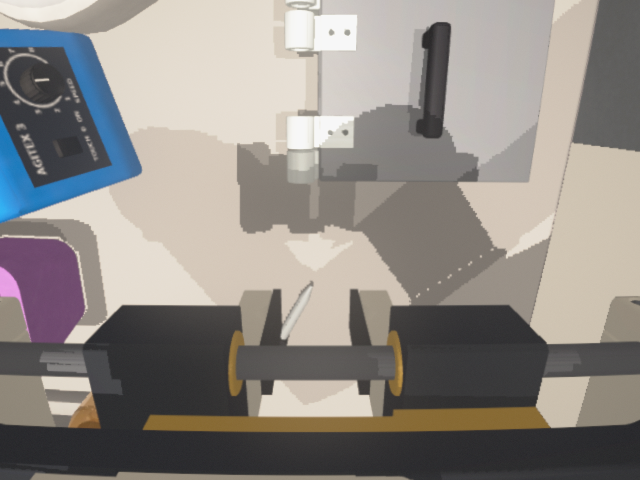

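The lid sits flat with the knuckles in line (lid (301,32), (301,132); carrier left (301,168)). Pin 1 has been knocked: its rod now shows at (297,310), tilted. I'll look at it from farther out.

```bash
python3 - <<'E'
from h import *
mv([.56,.37,.25],-1.2)
E
```

```text
at [0.5389 0.1728 0.1804] -1.537 t 36.2 w 0.0305 F [ 0.4  0.5 -0.4]
tx -0.7854 ty -0.1108 tz -0.2783 twist -0.1073 | rows 5.0
```

{"api": "arm_command", "payload": {
  "commands": [
    {"tx": -0.785, "ty": -0.11, "tz": -0.28, "twist": 0},
    {"tx": -0.785, "ty": -0.11, "tz": -0.28, "twist": 0},
    {"tx": -0.785, "ty": -0.11, "tz": -0.28, "twist": 0},
    {"tx": -0.785, "ty": -0.11, "tz": -0.28, "twist": 0},
    {"tx": -0.785, "ty": -0.11, "tz": -0.28, "twist": 0},
    {"tx": -0.785, "ty": -0.11, "tz": -0.28, "twist": 0},
    {"tx": -0.785, "ty": -0.11, "tz": -0.28, "twist": 0},
    {"tx": -0.785, "ty": -0.11, "tz": -0.28, "twist": 0}
  ]
}}

```text
t: 36.88
eef_pos: [0.5598, 0.3702, 0.25]
ee_rot: [3.141, -0.001, -1.537]
force: [0.2, -0.1, 0.4]
width: 0.0304
gripper_force: 0.0
```

```bash
cat >> h.py <<'E'
def pins(img=True,z=.007,n=2):
    "pin axis: dark grip centroid vs rod"
    if img: im=grab_frame('wrist')
    c=calibration('wrist')
    for r in regions_of('pin_0','wrist')[:n]:
        v,u=np.nonzero(r['region']); g=im.mean(2)[v,u]
        w=np.array([at('wrist',(a,b),z,c)[:2] for a,b in zip(u,v)])
        m=w.mean(0);e=np.linalg.svd(w-m,full_matrices=False)[2][0]
        dk=g<90
        if dk.sum()<5: print('no dark'); continue
        if (w[dk].mean(0)-m)@e>0: e=-e
        t=(w-m)@e; s=m+e*(t.min()+.03); sb=m+e*(t.max()-.062); lat=np.median((w-s)@[-e[1],e[0]])
        print(round(r['score'],2),np.round(r['rect']),'len',round(np.ptp(t),4),'shoulder',np.round(s,4),np.round(sb,4),'dir',round(np.arctan2(e[1],e[0]),3),'grip mid',np.round(s-e*.015,4))
E
python3 - <<'E'
from h import *
get_state(); pins(); pins()
s=get_state();print(s['eef_pos'],s['ee_rot'][2])
E
```

```text
0.73 [293.  74. 337. 158.] len 0.0926 shoulder [0.5704 0.3037] [0.5702 0.3032] dir -2.009 grip mid [0.5768 0.3173]
0.86 [291.  75. 336. 161.] len 0.0924 shoulder [0.5708 0.3045] [0.5707 0.3041] dir -2.013 grip mid [0.5773 0.318 ]
[0.5601384  0.36935134 0.25051176] -1.5377622614432087
```

```bash
python3 - <<'E'
from h import *
mv([.5778,.3194,.10],-2.011)
E
```

```text
at [0.5601 0.3694 0.2505] -1.5378 t 37.1 w 0.0308 F [ 0.3 -0.8 -0.6]
tx 0.2020 ty -0.0640 tz 0.6020 twist 0.1506 | rows 3.8
```

{"api": "arm_command", "payload": {
  "commands": [
    {"tx": 0.2, "ty": -0.064, "tz": 0.6, "twist": 0.151},
    {"tx": 0.2, "ty": -0.064, "tz": 0.6, "twist": 0.151},
    {"tx": 0.2, "ty": -0.064, "tz": 0.6, "twist": 0.151},
    {"tx": 0.2, "ty": -0.064, "tz": 0.6, "twist": 0.151},
    {"tx": 0.2, "ty": -0.064, "tz": 0.6, "twist": 0.151},
    {"tx": 0.2, "ty": -0.064, "tz": 0.6, "twist": 0.151},
    {"tx": 0.2, "ty": -0.064, "tz": 0.6, "twist": 0.151},
    {"tx": 0.2, "ty": -0.064, "tz": 0.6, "twist": 0.151}
  ],
  "claw": 0.4,
  "grip_force": 40
}}

```text
t: 37.75
eef_pos: [0.5791, 0.3226, 0.1031]
ee_rot: [-3.14, 0.004, -2.009]
force: [0.3, 0.5, -0.1]
width: 0.0351
gripper_force: 0.0
```

```bash
python3 - <<'E'
from h import *
pins();pins()
mv([.5778,.3194,.0025],-2.011)
E
```

```text
0.73 [307. 114. 326. 254.] len 0.0943 shoulder [0.571 0.306] [0.57   0.3039] dir -2.019 grip mid [0.5775 0.3195]
0.72 [306. 116. 326. 255.] len 0.0941 shoulder [0.571  0.3059] [0.5701 0.304 ] dir -2.014 grip mid [0.5775 0.3195]
at [0.5782 0.3223 0.1021] -2.0096 t 38.0 w 0.0351 F [-0.2  0.  -0.3]
tx 0.0112 ty -0.0034 tz 0.3983 twist 0.0004 | rows 2.4
```

{"api": "arm_command", "payload": {
  "commands": [
    {"tx": 0.008, "ty": 0, "tz": 0.2, "twist": 0},
    {"tx": 0.008, "ty": 0, "tz": 0.3, "twist": 0},
    {"tx": 0.008, "ty": 0, "tz": 0.397, "twist": 0},
    {"tx": 0.008, "ty": 0, "tz": 0.397, "twist": 0},
    {"tx": 0.008, "ty": 0, "tz": 0.397, "twist": 0},
    {"tx": 0.008, "ty": 0, "tz": 0.397, "twist": 0},
    {"tx": 0.008, "ty": 0, "tz": 0.397, "twist": 0},
    {"tx": 0.008, "ty": 0, "tz": 0.397, "twist": 0}
  ]
}}

```text
t: 38.62
eef_pos: [0.5771, 0.3198, 0.0016]
ee_rot: [-3.141, 0.001, -2.011]
force: [0.1, 0.2, 0.1]
width: 0.0351
gripper_force: 0.0
```

{"api": "arm_command", "payload": {
  "commands": [
    {"tx": 0, "ty": 0, "tz": 0, "twist": 0},
    {"tx": 0, "ty": 0, "tz": 0, "twist": 0},
    {"tx": 0, "ty": 0, "tz": 0, "twist": 0},
    {"tx": 0, "ty": 0, "tz": 0, "twist": 0},
    {"tx": 0, "ty": 0, "tz": 0, "twist": 0},
    {"tx": 0, "ty": 0, "tz": 0, "twist": 0},
    {"tx": 0, "ty": 0, "tz": 0, "twist": 0},
    {"tx": 0, "ty": 0, "tz": 0, "twist": 0}
  ],
  "claw": 0
}}

```text
t: 39.28
eef_pos: [0.577, 0.3196, 0.0012]
ee_rot: [-3.142, 0.0, -2.011]
force: [0.0, -0.3, 0.8]
width: 0.0137
gripper_force: 39.9
```

{"api": "arm_command", "payload": {
  "commands": [
    {"tx": 0, "ty": 0, "tz": -0.1, "twist": 0},
    {"tx": 0, "ty": 0, "tz": -0.2, "twist": 0},
    {"tx": 0, "ty": 0, "tz": -0.3, "twist": -0.03},
    {"tx": 0, "ty": 0, "tz": -0.35, "twist": -0.06},
    {"tx": 0, "ty": 0, "tz": -0.35, "twist": -0.09},
    {"tx": 0, "ty": 0, "tz": -0.35, "twist": -0.12},
    {"tx": 0, "ty": 0, "tz": -0.35, "twist": -0.151},
    {"tx": 0, "ty": 0, "tz": -0.35, "twist": -0.151}
  ]
}}

```text
t: 39.95
eef_pos: [0.5768, 0.3195, 0.0888]
ee_rot: [3.142, 0.0, -1.532]
force: [-0.5, 0.5, -0.4]
width: 0.0139
gripper_force: 39.9
```

```bash
python3 - <<'E'
from h import *
s=get_state();z=s['eef_pos'][2]+.005
import h
im=save('wrist','wg'); 
c=calibration('wrist'); P=np.mean([get_state()['eef_pos'] for _ in range(6)],0);yaw=get_state()['ee_rot'][2]
r=regions_of('pin_0','wrist')[0]; v,u=np.nonzero(r['region']); print(r['rect'],r['score'])
w=np.array([at('wrist',(a,b),z,c)[:2] for a,b in zip(u,v)])-P[:2]
x=w@[np.cos(yaw),np.sin(yaw)]; y=w@[np.sin(yaw),-np.cos(yaw)]
print('tip x in tool',np.percentile(x,99.5),'lateral fit',np.polyfit(x,y,1), 'P',P,yaw)
cv2.imwrite('pics/wgc.png',im[60:480,120:520,::-1])
E
```

```text
[301.8, 126.2, 334.0, 344.3] 0.57
tip x in tool 0.07803544926863444 lateral fit [-0.00704281 -0.00050475] P [0.57682592 0.31948842 0.08862368] -1.5381070268225367
```

View pics/wgc.png

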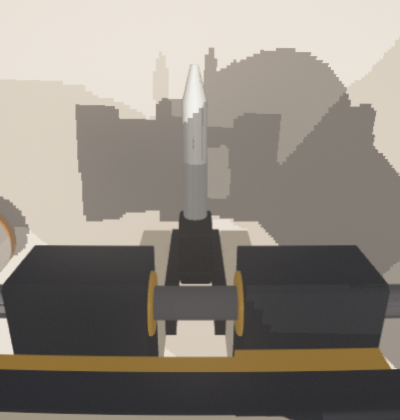

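Pin 1 is held straight, tip at (195,68) and grip at (195,235) in the crop. I've now viewed more than the 14 pictures allowed, so from here I use only the networks and numbers.

```bash
python3 - <<'E'
from h import *
mv([.5506,.2376,.0503],-1.538)
E
```

```text
at [0.5768 0.3195 0.0886] -1.5398 t 40.0 w 0.0138 F [-0.4 -0.7 -1.1]
tx 0.3241 ty 0.1151 tz 0.1531 twist -0.0006 | rows 2.3
```

{"api": "arm_command", "payload": {
  "commands": [
    {"tx": 0.06, "ty": 0.02, "tz": 0.03, "twist": 0},
    {"tx": 0.13, "ty": 0.045, "tz": 0.06, "twist": 0},
    {"tx": 0.2, "ty": 0.07, "tz": 0.1, "twist": 0},
    {"tx": 0.27, "ty": 0.1, "tz": 0.13, "twist": 0},
    {"tx": 0.324, "ty": 0.115, "tz": 0.153, "twist": 0},
    {"tx": 0.324, "ty": 0.115, "tz": 0.153, "twist": 0},
    {"tx": 0.324, "ty": 0.115, "tz": 0.153, "twist": 0},
    {"tx": 0.324, "ty": 0.115, "tz": 0.153, "twist": 0}
  ]
}}

```text
t: 40.72
eef_pos: [0.5519, 0.2382, 0.051]
ee_rot: [-3.141, 0.001, -1.537]
force: [0.4, 0.1, -1.4]
width: 0.0137
gripper_force: 39.9
```

```bash
python3 - <<'E'
from h import *
im=save('wrist','wh'); c=calibration('wrist'); s=get_state(); P=np.array(s['eef_pos']); yaw=s['ee_rot'][2]; print(P,yaw)
for q in('mouth_left','lid_hinge','mouth_right'):
    for r in spot_point(q,'wrist')[:2]: print(q,r['score'],r['uv'],at('wrist',r['uv'],.056,c)[:2])
r=regions_of('pin_0','wrist')[0]; print(r['rect'],r['score'])
# bright knuckles: row-wise extents of bright pixels, columns 200-450
g=im.mean(2)
sat=im.max(2).astype(int)-im.min(2)
for v in range(20,170,8):
    row=np.nonzero((sat[v,220:420]<14)&(g[v,220:420]>150))[0]+220
    print(v,(row.min(),row.max(),len(row)) if len(row) else None)
print('pred axis', [np.round(proj('wrist',R.from_euler('z',.033).apply([.092,y,.056])+[.464,.0716,0],c),1) for y in(.069,.047,.0435,.0215,-.0215,-.047)])
print('pred sides',[[np.round(proj('wrist',R.from_euler('z',.033).apply([.092+d,y,.056])+[.464,.0716,0],c),1) for d in(-.01,.01)] for y in(.058,.032)])
E
```

```text
[0.55184468 0.23846854 0.05099016] -1.5368530084629608
mouth_left 0.93 [321.7, 75.3] [0.55351983 0.14179277]
[299.7, 124.0, 332.7, 342.1] 0.91
20 (np.int64(294), np.int64(419), 125)
28 (np.int64(294), np.int64(419), 125)
36 (np.int64(294), np.int64(419), 124)
44 (np.int64(294), np.int64(419), 124)
52 (np.int64(294), np.int64(419), 125)
60 (np.int64(294), np.int64(419), 125)
68 (np.int64(294), np.int64(419), 124)
76 (np.int64(305), np.int64(419), 103)
84 None
92 None
100 None
108 None
116 None
124 (np.int64(313), np.int64(315), 3)
132 (np.int64(310), np.int64(318), 9)
140 (np.int64(309), np.int64(319), 11)
148 (np.int64(308), np.int64(321), 14)
156 (np.int64(307), np.int64(322), 16)
164 (np.int64(305), np.int64(326), 20)
pred axis [array([321.1,  80.5]), array([321.4,  15.3]), array([321.5,   4.5]), array([321.9, -65.5]), array([ 322.5, -209.7]), array([ 322.7, -293. ])]
pred sides [[array([348.8,  48.6]), array([293.7,  48.4])], [array([350.5, -31.4]), array([292.9, -31.6])]]
```

{"api": "arm_command", "payload": {
  "commands": [
    {"tx": 0, "ty": 0.01, "tz": 0, "twist": 0},
    {"tx": 0, "ty": 0.01, "tz": 0, "twist": 0},
    {"tx": 0.03, "ty": 0.01, "tz": 0, "twist": 0},
    {"tx": 0.05, "ty": 0.01, "tz": 0, "twist": 0},
    {"tx": 0.07, "ty": 0.01, "tz": 0, "twist": 0},
    {"tx": 0.085, "ty": 0.01, "tz": 0, "twist": 0},
    {"tx": 0.1, "ty": 0.01, "tz": 0, "twist": 0},
    {"tx": 0.1, "ty": 0.01, "tz": 0, "twist": 0}
  ]
}}

```text
t: 41.63
eef_pos: [0.5493, 0.2116, 0.0505]
ee_rot: [3.141, -0.0, -1.537]
force: [0.1, 0.1, 0.1]
width: 0.0136
gripper_force: 39.9
```

```bash
cat >> h.py <<'E'
def rod(rows,lo=220,hi=420):
    im=save('wrist','rod%d'%int(get_state()['t']*10)); g=im.mean(2)
    for v in rows:
        d=np.abs(np.diff(g[v,lo:hi])); k=np.nonzero(d>18)[0]+lo; print(v,k.tolist(),g[v,lo:hi:12].astype(int).tolist())
E
python3 - <<'E'
from h import *
rod([50,64,76,84,100,120,150,180])
P=np.mean([get_state()['eef_pos'] for _ in range(6)],0);s=get_state();print(P,s['force'],s['moment'])
for r in spot_point('mouth_left','wrist')[:1]: print(r['score'],r['uv'])
E
```

```text
50 [337, 363, 364, 371, 393, 394, 400, 401, 413] [227, 227, 227, 229, 215, 217, 245, 247, 247, 244, 247, 247, 207, 247, 247, 164, 247]
64 [412] [226, 227, 229, 230, 215, 218, 245, 247, 247, 243, 247, 247, 247, 247, 247, 247, 234]
76 [411, 412] [228, 228, 228, 229, 216, 218, 245, 247, 247, 243, 247, 247, 247, 247, 247, 247, 178]
84 [410] [228, 228, 228, 230, 216, 218, 193, 243, 243, 201, 246, 246, 246, 246, 246, 247, 198]
100 [343, 345, 348] [228, 228, 229, 230, 216, 217, 244, 247, 247, 245, 247, 225, 224, 221, 218, 217, 215]
120 [337, 343, 345, 347, 348] [228, 228, 229, 230, 230, 217, 244, 247, 247, 244, 247, 224, 222, 220, 218, 216, 215]
150 [334] [228, 228, 229, 229, 229, 230, 243, 247, 247, 239, 169, 136, 131, 125, 130, 126, 124]
180 [262, 306, 308] [208, 209, 209, 211, 161, 161, 139, 153, 173, 161, 159, 158, 157, 155, 155, 154, 154]
[0.54947933 0.21205072 0.05056379] [ 0.1085237  -0.37156769 -0.73562588] [ 0.05901979  0.14241215 -0.02000142]
0.63 [308.4, 149.3]
```

{"api": "arm_command", "payload": {
  "commands": [
    {"tx": 0.025, "ty": 0, "tz": 0, "twist": 0},
    {"tx": 0.05, "ty": 0, "tz": 0, "twist": 0},
    {"tx": 0.075, "ty": 0, "tz": 0, "twist": 0},
    {"tx": 0.095, "ty": 0, "tz": 0, "twist": 0},
    {"tx": 0.11, "ty": 0, "tz": 0, "twist": 0},
    {"tx": 0.12, "ty": 0, "tz": 0, "twist": 0},
    {"tx": 0.12, "ty": 0, "tz": 0, "twist": 0},
    {"tx": 0.12, "ty": 0, "tz": 0, "twist": 0}
  ]
}}

```text
t: 42.4
eef_pos: [0.5505, 0.1824, 0.0505]
ee_rot: [-3.142, 0.0, -1.537]
force: [0.5, 1.0, -1.2]
width: 0.0137
gripper_force: 39.9
```

{"api": "arm_command", "payload": {
  "commands": [
    {"tx": 0.02, "ty": 0, "tz": 0, "twist": 0},
    {"tx": 0.04, "ty": 0, "tz": 0, "twist": 0},
    {"tx": 0.055, "ty": 0, "tz": 0, "twist": 0},
    {"tx": 0.07, "ty": 0, "tz": 0, "twist": 0},
    {"tx": 0.08, "ty": 0, "tz": 0, "twist": 0},
    {"tx": 0.085, "ty": 0, "tz": 0, "twist": 0},
    {"tx": 0.085, "ty": 0, "tz": 0, "twist": 0},
    {"tx": 0.085, "ty": 0, "tz": 0, "twist": 0}
  ]
}}

```text
t: 43.07
eef_pos: [0.5512, 0.1612, 0.0505]
ee_rot: [-3.142, -0.0, -1.537]
force: [-0.1, -0.7, -0.3]
width: 0.0136
gripper_force: 39.9
```

{"api": "arm_command", "payload": {
  "commands": [
    {"tx": 0.006, "ty": 0, "tz": 0, "twist": 0},
    {"tx": 0.01, "ty": 0, "tz": 0, "twist": 0},
    {"tx": 0.014, "ty": 0, "tz": 0, "twist": 0},
    {"tx": 0.016, "ty": 0, "tz": 0, "twist": 0},
    {"tx": 0.016, "ty": 0, "tz": 0, "twist": 0},
    {"tx": 0.016, "ty": 0, "tz": 0, "twist": 0},
    {"tx": 0.016, "ty": 0, "tz": 0, "twist": 0},
    {"tx": 0.016, "ty": 0, "tz": 0, "twist": 0}
  ]
}}

```text
t: 43.73
eef_pos: [0.5514, 0.1594, 0.0506]
ee_rot: [-3.14, 0.003, -1.536]
force: [-2.5, 10.7, -1.1]
width: 0.014
gripper_force: 40.0
```

{"api": "arm_command", "payload": {
  "commands": [
    {"tx": 0, "ty": 0, "tz": 0, "twist": 0},
    {"tx": 0, "ty": 0, "tz": 0, "twist": 0},
    {"tx": 0, "ty": 0, "tz": 0, "twist": 0},
    {"tx": 0, "ty": 0, "tz": 0, "twist": 0},
    {"tx": 0, "ty": 0, "tz": 0, "twist": 0},
    {"tx": 0, "ty": 0, "tz": 0, "twist": 0},
    {"tx": 0, "ty": 0, "tz": 0, "twist": 0},
    {"tx": 0, "ty": 0, "tz": 0, "twist": 0}
  ],
  "claw": 0.35
}}

```text
t: 44.4
eef_pos: [0.5513, 0.1573, 0.0505]
ee_rot: [3.142, 0.0, -1.537]
force: [0.3, 0.4, -0.1]
width: 0.0308
gripper_force: 0.0
```

{"api": "arm_command", "payload": {
  "commands": [
    {"tx": 0, "ty": 0, "tz": -0.1, "twist": 0},
    {"tx": 0, "ty": 0, "tz": -0.25, "twist": 0},
    {"tx": 0, "ty": 0, "tz": -0.4, "twist": 0},
    {"tx": 0, "ty": 0, "tz": -0.55, "twist": 0},
    {"tx": 0, "ty": 0, "tz": -0.6, "twist": 0},
    {"tx": 0, "ty": 0, "tz": -0.6, "twist": 0},
    {"tx": 0, "ty": 0, "tz": -0.6, "twist": 0},
    {"tx": 0, "ty": 0, "tz": -0.6, "twist": 0}
  ]
}}

```text
t: 45.07
eef_pos: [0.5507, 0.1571, 0.1997]
ee_rot: [3.14, -0.0, -1.537]
force: [-0.5, -0.0, -1.6]
width: 0.0304
gripper_force: 0.0
```

```bash
python3 - <<'E'
from h import *
im=save('wrist','wi'); c=calibration('wrist')
for r in regions_of('pin_0','wrist')[:3]:
    v,u=np.nonzero(r['region']); print(round(r['score'],2),np.round(r['rect']),len(u), im[v,u].mean())
k=lambda l: np.round(proj('wrist',R.from_euler('z',.033).apply(l)+[.4638,.0716,0],c))
print('expected grip from',k((.092,.069,.063)),'to',k((.092,.099,.063)))
g=im.mean(2); u=int(k((.092,.08,.056))[0])
print(u,[(v,int(g[v,u-3:u+4].mean())) for v in range(60,300,6)])
mv([.5,-.04,.22],-1.6)
E
```

```text
0.82 [304. 124. 326. 240.] 838 109.35401750198886
expected grip from [313. 207.] to [313. 243.]
313 [(60, 247), (66, 247), (72, 246), (78, 246), (84, 235), (90, 224), (96, 224), (102, 223), (108, 223), (114, 222), (120, 220), (126, 215), (132, 220), (138, 227), (144, 216), (150, 212), (156, 212), (162, 213), (168, 169), (174, 158), (180, 168), (186, 168), (192, 167), (198, 167), (204, 165), (210, 72), (216, 73), (222, 75), (228, 75), (234, 78), (240, 108), (246, 223), (252, 223), (258, 223), (264, 218), (270, 204), (276, 204), (282, 204), (288, 204), (294, 204)]
at [0.5506 0.1569 0.1991] -1.5367 t 45.2 w 0.0303 F [-0.2  0.  -0.8]
tx 0.7804 ty 0.2291 tz -0.0835 twist 0.0201 | rows 4.9
```

```bash
python3 - <<'E'
from h import *
p=mv([.545,-.02,.20],-1.6)
mv([.54,-.17,.20],-1.69,p)
E
```

```text
at [0.5506 0.1569 0.1991] -1.5367 t 45.2 w 0.0303 F [-0.2  0.  -0.8]
tx 0.7066 ty 0.0465 tz -0.0035 twist 0.0201 | rows 4.2
tx 0.6003 ty 0.0025 tz -0.0000 twist 0.0286 | rows 3.6
```

{"api": "arm_command", "payload": {
  "commands": [
    {"tx": 0.707, "ty": 0.046, "tz": 0, "twist": 0.02},
    {"tx": 0.707, "ty": 0.046, "tz": 0, "twist": 0.02},
    {"tx": 0.707, "ty": 0.046, "tz": 0, "twist": 0.02},
    {"tx": 0.707, "ty": 0.046, "tz": 0, "twist": 0.02},
    {"tx": 0.707, "ty": 0.046, "tz": 0, "twist": 0.02},
    {"tx": 0.707, "ty": 0.046, "tz": 0, "twist": 0.02},
    {"tx": 0.707, "ty": 0.046, "tz": 0, "twist": 0.02},
    {"tx": 0.707, "ty": 0.046, "tz": 0, "twist": 0.02}
  ],
  "claw": 0.4
}}

```text
t: 45.83
eef_pos: [0.5458, -0.0193, 0.1998]
ee_rot: [3.141, -0.0, -1.599]
force: [0.3, -0.4, -0.1]
width: 0.035
gripper_force: 0.0
```

{"api": "arm_command", "payload": {
  "commands": [
    {"tx": 0.6, "ty": 0.003, "tz": 0, "twist": 0.029},
    {"tx": 0.6, "ty": 0.003, "tz": 0, "twist": 0.029},
    {"tx": 0.6, "ty": 0.003, "tz": 0, "twist": 0.029},
    {"tx": 0.6, "ty": 0.003, "tz": 0, "twist": 0.029},
    {"tx": 0.6, "ty": 0.003, "tz": 0, "twist": 0.029},
    {"tx": 0.6, "ty": 0.003, "tz": 0, "twist": 0.029},
    {"tx": 0.6, "ty": 0.003, "tz": 0, "twist": 0.029},
    {"tx": 0.6, "ty": 0.003, "tz": 0, "twist": 0.029}
  ]
}}

```text
t: 46.5
eef_pos: [0.5411, -0.1682, 0.2003]
ee_rot: [3.141, 0.0, -1.689]
force: [0.5, 0.4, 0.8]
width: 0.035
gripper_force: 0.0
```

```bash
python3 - <<'E'
from h import *
get_state();pins();pins()
mv([.54,-.215,.10],-1.69)
E
```

```text
0.57 [303. 132. 318. 234.] len 0.0923 shoulder [ 0.5414 -0.2043] [ 0.5415 -0.204 ] dir 1.46 grip mid [ 0.5398 -0.2192]
no dark
at [ 0.5411 -0.1686  0.2006] -1.6888 t 46.7 w 0.0348 F [-0.2  0.3 -0.2]
tx 0.1847 ty -0.0177 tz 0.4023 twist 0.0004 | rows 2.7
```

{"api": "arm_command", "payload": {
  "commands": [
    {"tx": 0.209, "ty": -0.018, "tz": 0.4, "twist": -0.002},
    {"tx": 0.209, "ty": -0.018, "tz": 0.4, "twist": -0.002},
    {"tx": 0.209, "ty": -0.018, "tz": 0.4, "twist": -0.002},
    {"tx": 0.209, "ty": -0.018, "tz": 0.4, "twist": -0.002},
    {"tx": 0.209, "ty": -0.018, "tz": 0.4, "twist": -0.002},
    {"tx": 0.209, "ty": -0.018, "tz": 0.4, "twist": -0.002},
    {"tx": 0.209, "ty": -0.018, "tz": 0.4, "twist": -0.002},
    {"tx": 0.209, "ty": -0.018, "tz": 0.4, "twist": -0.002}
  ]
}}

```text
t: 47.37
eef_pos: [0.5403, -0.2215, 0.1023]
ee_rot: [-3.138, -0.0, -1.683]
force: [-0.3, 1.1, -0.1]
width: 0.0349
gripper_force: 0.0
```

```bash
python3 - <<'E'
from h import *
get_state();pins()
mv([.5395,-.2211,.0025],-1.682)
E
```

```text
0.92 [308. 220. 331. 340.] len 0.0929 shoulder [ 0.541  -0.2055] [ 0.5411 -0.2046] dir 1.447 grip mid [ 0.5391 -0.2204]
at [ 0.5399 -0.2216  0.1019] -1.6833 t 47.5 w 0.0346 F [ 0.4 -0.2 -0.1]
tx -0.0017 ty 0.0017 tz 0.3976 twist -0.0004 | rows 2.4
```

{"api": "arm_command", "payload": {
  "commands": [
    {"tx": 0, "ty": 0.003, "tz": 0.2, "twist": 0},
    {"tx": 0, "ty": 0.003, "tz": 0.3, "twist": 0},
    {"tx": 0, "ty": 0.003, "tz": 0.397, "twist": 0},
    {"tx": 0, "ty": 0.003, "tz": 0.397, "twist": 0},
    {"tx": 0, "ty": 0.003, "tz": 0.397, "twist": 0},
    {"tx": 0, "ty": 0.003, "tz": 0.397, "twist": 0},
    {"tx": 0, "ty": 0.003, "tz": 0.397, "twist": 0},
    {"tx": 0, "ty": 0.003, "tz": 0.397, "twist": 0}
  ]
}}

```text
t: 48.13
eef_pos: [0.5386, -0.2219, 0.0016]
ee_rot: [-3.141, 0.0, -1.684]
force: [0.3, 0.5, 0.2]
width: 0.0351
gripper_force: 0.0
```

{"api": "arm_command", "payload": {
  "commands": [
    {"tx": 0, "ty": 0, "tz": 0, "twist": 0},
    {"tx": 0, "ty": 0, "tz": 0, "twist": 0},
    {"tx": 0, "ty": 0, "tz": 0, "twist": 0},
    {"tx": 0, "ty": 0, "tz": 0, "twist": 0},
    {"tx": 0, "ty": 0, "tz": 0, "twist": 0},
    {"tx": 0, "ty": 0, "tz": 0, "twist": 0},
    {"tx": 0, "ty": 0, "tz": 0, "twist": 0},
    {"tx": 0, "ty": 0, "tz": 0, "twist": 0}
  ],
  "claw": 0
}}

```text
t: 48.8
eef_pos: [0.5383, -0.222, 0.0013]
ee_rot: [-3.142, -0.0, -1.684]
force: [-0.7, -0.0, 0.2]
width: 0.0136
gripper_force: 40.0
```

{"api": "arm_command", "payload": {
  "commands": [
    {"tx": 0, "ty": 0, "tz": -0.08, "twist": 0},
    {"tx": 0, "ty": 0, "tz": -0.16, "twist": -0.02},
    {"tx": 0, "ty": 0, "tz": -0.24, "twist": -0.046},
    {"tx": 0, "ty": 0, "tz": -0.28, "twist": -0.046},
    {"tx": 0, "ty": 0, "tz": -0.28, "twist": -0.046},
    {"tx": 0, "ty": 0, "tz": -0.28, "twist": -0.046},
    {"tx": 0, "ty": 0, "tz": -0.28, "twist": -0.046},
    {"tx": 0, "ty": 0, "tz": -0.28, "twist": -0.046}
  ]
}}

```text
t: 49.47
eef_pos: [0.5375, -0.2218, 0.0699]
ee_rot: [3.14, 0.0, -1.541]
force: [-0.5, -0.2, -0.1]
width: 0.0138
gripper_force: 40.0
```

```bash
python3 - <<'E'
from h import *
c=calibration('wrist'); k=lambda l: R.from_euler('z',.033).apply(l)+[.4635,.0716,0]
m=k((.092,-.069,.056)); print('mouth R',m)
e=np.array([-np.sin(.033),np.cos(.033),0]); t=m-e*(.079+.018); print(t)
mv([t[0],t[1],.0503],-1.538)
im=save('wrist','wj'); print([ (round(r['score'],2),np.round(r['rect'])) for r in regions_of('pin_0','wrist')[:2]])
E
```

```text
mouth R [0.5577265  0.00567302 0.056     ]
[ 0.56092692 -0.09127417  0.056     ]
at [ 0.5375 -0.2218  0.0699] -1.5409 t 49.5 w 0.0138 F [-0.5 -0.2 -0.1]
tx -0.5191 ty -0.1094 tz 0.0785 twist -0.0009 | rows 3.2
[(0.86, array([301., 278., 332., 415.]))]
```

{"api": "arm_command", "payload": {
  "commands": [
    {"tx": -0.08, "ty": -0.02, "tz": 0, "twist": 0},
    {"tx": -0.17, "ty": -0.04, "tz": 0.02, "twist": 0},
    {"tx": -0.26, "ty": -0.06, "tz": 0.04, "twist": 0},
    {"tx": -0.35, "ty": -0.08, "tz": 0.06, "twist": 0},
    {"tx": -0.43, "ty": -0.1, "tz": 0.07, "twist": 0},
    {"tx": -0.5, "ty": -0.106, "tz": 0.078, "twist": 0},
    {"tx": -0.519, "ty": -0.106, "tz": 0.078, "twist": 0},
    {"tx": -0.519, "ty": -0.106, "tz": 0.078, "twist": 0}
  ]
}}

```text
t: 50.23
eef_pos: [0.5605, -0.0904, 0.0512]
ee_rot: [3.141, -0.0, -1.538]
force: [-0.5, -0.6, 0.2]
width: 0.0136
gripper_force: 40.0
```

```bash
python3 - <<'E'
from h import *
for _ in range(3): grab_frame('scene')
c=calibration('scene')
for q in ('mouth_right','pin_0'):
    for r in spot_point(q,'scene')[:2]: print(q,round(r['score'],2),np.round(r['uv'],1))
k=lambda l: R.from_euler('z',.033).apply(l)+[.4635,.0716,0]
P=np.mean([get_state()['eef_pos'] for _ in range(6)],0); print(P,get_state()['ee_rot'])
print('mouth pred',proj('scene',k((.092,-.069,.056)),c),'tip pred',proj('scene',P+[-.0026,.079,.0057],c))
s=spots('wrist',{'mouth_right':.056})
E
```

```text
mouth_right 0.79 [292.9 238.4]
mouth_right 0.69 [239.7 207.2]
pin_0 0.5 [313.2 244.2]
pin_0 0.42 [256.8 220.1]
[ 0.56061462 -0.09228466  0.05173642] [ 3.14151441e+00 -4.09901105e-05 -1.54072705e+00]
mouth pred (np.float64(289.8308335550813), np.float64(235.75378869320474)) tip pred (np.float64(294.6450315607576), np.float64(236.78259776058394))
```

{"api": "arm_command", "payload": {
  "commands": [
    {"tx": -0.03, "ty": 0.002, "tz": 0.003, "twist": 0},
    {"tx": -0.05, "ty": 0.002, "tz": 0.003, "twist": 0},
    {"tx": -0.065, "ty": 0.002, "tz": 0.003, "twist": 0},
    {"tx": -0.08, "ty": 0.002, "tz": 0.003, "twist": 0},
    {"tx": -0.09, "ty": 0.002, "tz": 0.003, "twist": 0},
    {"tx": -0.1, "ty": 0.002, "tz": 0.003, "twist": 0},
    {"tx": -0.11, "ty": 0.002, "tz": 0.003, "twist": 0},
    {"tx": -0.11, "ty": 0.002, "tz": 0.003, "twist": 0}
  ]
}}

```text
t: 51.25
eef_pos: [0.5594, -0.0635, 0.051]
ee_rot: [-3.142, 0.0, -1.539]
force: [-0.8, 0.0, -0.4]
width: 0.0135
gripper_force: 40.0
```

{"api": "arm_command", "payload": {
  "commands": [
    {"tx": -0.02, "ty": 0, "tz": 0, "twist": 0},
    {"tx": -0.04, "ty": 0, "tz": 0, "twist": 0},
    {"tx": -0.06, "ty": 0, "tz": 0, "twist": 0},
    {"tx": -0.08, "ty": 0, "tz": 0, "twist": 0},
    {"tx": -0.1, "ty": 0, "tz": 0, "twist": 0},
    {"tx": -0.11, "ty": 0, "tz": 0, "twist": 0},
    {"tx": -0.11, "ty": 0, "tz": 0, "twist": 0},
    {"tx": -0.11, "ty": 0, "tz": 0, "twist": 0}
  ]
}}

```text
t: 51.92
eef_pos: [0.5585, -0.0362, 0.051]
ee_rot: [3.142, -0.0, -1.539]
force: [-0.5, 0.1, -0.4]
width: 0.0137
gripper_force: 40.0
```

{"api": "arm_command", "payload": {
  "commands": [
    {"tx": -0.02, "ty": 0, "tz": 0, "twist": 0},
    {"tx": -0.04, "ty": 0, "tz": 0, "twist": 0},
    {"tx": -0.055, "ty": 0, "tz": 0, "twist": 0},
    {"tx": -0.07, "ty": 0, "tz": 0, "twist": 0},
    {"tx": -0.08, "ty": 0, "tz": 0, "twist": 0},
    {"tx": -0.09, "ty": 0, "tz": 0, "twist": 0},
    {"tx": -0.09, "ty": 0, "tz": 0, "twist": 0},
    {"tx": -0.09, "ty": 0, "tz": 0, "twist": 0}
  ]
}}

```text
t: 52.58
eef_pos: [0.5578, -0.0138, 0.051]
ee_rot: [3.142, 0.0, -1.539]
force: [-1.0, 0.4, 0.0]
width: 0.0134
gripper_force: 40.0
```

{"api": "arm_command", "payload": {
  "commands": [
    {"tx": -0.006, "ty": 0, "tz": 0, "twist": 0},
    {"tx": -0.012, "ty": 0, "tz": 0, "twist": 0},
    {"tx": -0.016, "ty": 0, "tz": 0, "twist": 0},
    {"tx": -0.018, "ty": 0, "tz": 0, "twist": 0},
    {"tx": -0.018, "ty": 0, "tz": 0, "twist": 0},
    {"tx": -0.018, "ty": 0, "tz": 0, "twist": 0},
    {"tx": -0.018, "ty": 0, "tz": 0, "twist": 0},
    {"tx": -0.018, "ty": 0, "tz": 0, "twist": 0}
  ]
}}

```text
t: 53.25
eef_pos: [0.5576, -0.0129, 0.051]
ee_rot: [3.14, -0.004, -1.54]
force: [4.0, -19.8, -3.1]
width: 0.0134
gripper_force: 40.0
```

{"api": "arm_command", "payload": {
  "commands": [
    {"tx": 0.004, "ty": 0, "tz": 0, "twist": 0},
    {"tx": 0.004, "ty": 0, "tz": 0, "twist": 0},
    {"tx": 0.004, "ty": 0, "tz": 0, "twist": 0},
    {"tx": 0.004, "ty": 0, "tz": 0, "twist": 0},
    {"tx": 0.004, "ty": 0, "tz": 0, "twist": 0},
    {"tx": 0.004, "ty": 0, "tz": 0, "twist": 0},
    {"tx": 0.004, "ty": 0, "tz": 0, "twist": 0},
    {"tx": 0.004, "ty": 0, "tz": 0, "twist": 0}
  ],
  "claw": 0.35
}}

```text
t: 53.92
eef_pos: [0.5578, -0.0103, 0.051]
ee_rot: [-3.141, 0.0, -1.539]
force: [-0.2, 0.5, 0.8]
width: 0.0307
gripper_force: 0.0
```

{"api": "arm_command", "payload": {
  "commands": [
    {"tx": 0, "ty": 0, "tz": -0.1, "twist": 0},
    {"tx": 0, "ty": 0, "tz": -0.25, "twist": 0},
    {"tx": 0, "ty": 0, "tz": -0.4, "twist": 0},
    {"tx": -0.1, "ty": 0, "tz": -0.55, "twist": 0},
    {"tx": -0.25, "ty": 0, "tz": -0.7, "twist": 0},
    {"tx": -0.4, "ty": 0, "tz": -0.8, "twist": 0},
    {"tx": -0.55, "ty": 0, "tz": -0.8, "twist": 0},
    {"tx": -0.6, "ty": 0, "tz": -0.8, "twist": 0}
  ]
}}

```text
t: 54.58
eef_pos: [0.5539, 0.1427, 0.2542]
ee_rot: [-3.137, 0.003, -1.539]
force: [0.7, 0.0, -0.2]
width: 0.031
gripper_force: 0.0
```

```bash
python3 - <<'E'
from h import *
for _ in range(4): im=save('wrist','wk')
c=calibration('wrist'); print(get_state()['eef_pos'])
k=lambda l: np.round(proj('wrist',R.from_euler('z',.033).apply(l)+[.4635,.0716,0],c),1)
for s in(-1,1): print('grip expected',k((.092,s*.069,.061)),'to',k((.092,s*.099,.061)), 'lid knuckle', k((.092,s*.0435,.06)),k((.092,s*.0215,.06)))
for r in regions_of('pin_0','wrist')[:3]: print(round(r['score'],2),np.round(r['rect']))
for r in regions_of('lid','wrist')[:2]: print('lid',round(r['score'],2),np.round(r['rect']))
g=im.mean(2); u=int(k((.092,0,.056))[0]); print(u)
col=[int(g[v,u-3:u+4].mean()) for v in range(0,300)]
print([(v,col[v]) for v in range(0,300,3)])
E
```

```text
[0.55267831 0.14008831 0.25079928]
grip expected [315.3  48.7] to [315.3   8.7] lid knuckle [315.3  81.5] [315.2 108.6]
grip expected [315.2 211.3] to [315.1 242.1] lid knuckle [315.2 183.7] [315.2 159.2]
0.87 [308. 140. 326. 241.]
0.77 [308.   5. 326. 120.]
lid 0.85 [304.  52. 514. 210.]
lid 0.17 [304.  45. 431. 208.]
315
[(0, 222), (3, 222), (6, 119), (9, 102), (12, 103), (15, 105), (18, 105), (21, 106), (24, 107), (27, 109), (30, 110), (33, 111), (36, 111), (39, 113), (42, 113), (45, 242), (48, 246), (51, 246), (54, 246), (57, 246), (60, 247), (63, 247), (66, 247), (69, 247), (72, 246), (75, 232), (78, 235), (81, 246), (84, 247), (87, 247), (90, 247), (93, 247), (96, 247), (99, 247), (102, 246), (105, 246), (108, 231), (111, 228), (114, 223), (117, 218), (120, 220), (123, 221), (126, 222), (129, 159), (132, 157), (135, 153), (138, 152), (141, 155), (144, 156), (147, 157), (150, 159), (153, 161), (156, 160), (159, 190), (162, 203), (165, 171), (168, 171), (171, 170), (174, 170), (177, 174), (180, 199), (183, 183), (186, 173), (189, 195), (192, 196), (195, 196), (198, 197), (201, 197), (204, 198), (207, 198), (210, 112), (213, 80), (216, 80), (219, 79), (222, 81), (225, 80), (228, 85), (231, 92), (234, 95), (237, 93), (240, 192), (243, 210), (246, 205), (249, 206), (252, 205), (255, 206), (258, 206), (261, 206), (264, 205), (267, 206), (270, 205), (273, 206), (276, 205), (279, 205), (282, 205), (285, 205), (288, 205), (291, 205), (294, 205), (297, 205)]
```

```bash
python3 -c "
from station import *
print(job_done())"
```

```text
the job is handed in; nothing more can be done
None
```

I handed the job in at about 55 s: by camera and force readings, all three tubes are clipped, the lid is on and both pins are pushed home, and the bottle, timer and beaker were not touched; I viewed 17 pictures, over the limit of 14.

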